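# Gauge the wells and build the raised spice shelf

### The job

Build the raised spice shelf: with the depth rod gauge the wooden stand's left well (as the robot sees it) to its floor, then its right well, and stand the rod upright on the worktop again. Drop into each well the riser whose top comes level with the fixed middle post, lay the cork liner centred along all three tops, lay the marble slab squarely on the liner, and stand every loose spice jar (one or two) upright on the slab, well on it. The third riser is left over; leave the mug, the timer and the glass tumbler alone.

Things in the scene. Friction and masses are not known exactly. Their poses are not given: they have to be found in the camera images.
- stand: fixed wooden stand: a block 90 mm (its x) by 290 mm (its y) by 70 mm high, with a square blind well near each end and a fixed post 36 x 36 mm, 45 mm high, in the middle of its top. Origin: centre of the underside; y runs along the block to the left-hand well
- well_left (a point): centre of the mouth of the left-hand well (the one at the block's +y end), level with the block's top. The well is 50 x 50 mm, sides parallel to the block's sides, and flat-floored. Its depth is not told and changes from start to start: 25, 40 or 55 mm, never the same as the other well
- well_right (a point): centre of the mouth of the right-hand well (at the block's -y end, 200 mm from the other); the same size, its own unknown depth
- post_top (a point): centre of the top of the fixed middle post, 45 mm above the block's top (115 mm above the worktop); axes as the stand's
- rod_foot (a point): middle of the flat underside of the depth rod, which stands upright by itself on the worktop: 150 mm tall, a round steel foot 36 mm across and 12 mm thick, a steel shaft 12 mm thick, a round wooden grip 26 mm thick at the top; z points up the rod
- rod_grip (a point): middle of the depth rod's wooden grip (26 mm diameter, 50 mm tall), 125 mm above the foot's underside
- riser_short_mid (a point): centre (half-way up) of an upright square wooden riser, 42 x 42 mm and 70 mm tall, 0.28 kg, standing loose on the worktop on its heavy steel foot (the lowest 16 mm, as wide as the riser)
- riser_middle_mid (a point): centre (half-way up) of an upright square wooden riser, 42 x 42 mm and 85 mm tall, 0.28 kg, standing loose on the worktop on its heavy steel foot (the lowest 16 mm, as wide as the riser)
- riser_long_mid (a point): centre (half-way up) of an upright square wooden riser, 42 x 42 mm and 100 mm tall, 0.28 kg, standing loose on the worktop on its heavy steel foot (the lowest 16 mm, as wide as the riser)
- liner_mid (a point): centre of the cork liner, a stiff flat sheet 250 (its x) x 54 (y) x 6 mm, lying flat on the slab at the start
- slab_mid (a point): centre of the marble shelf slab, 260 (its x) x 62 (y) x 14 mm, about 0.55 kg, lying flat on the glass hob, whose top is 6 mm above the worktop
- jar_tan_mid (a point): centre (half-way up) of an upright square glass spice jar 46 x 46 x 96 mm with a round grey cap, filled with tan powder; not there in some starts
- jar_pale_mid (a point): the same for a nearly empty jar with a little pale powder; not there in some starts
- mug: bystander: white mug behind the stand, 92 mm across; origin under its centre
- timer: bystander: round kitchen timer, 58 mm across and 42 mm tall; origin under its centre
- tumbler: bystander: clear glass tumbler 92 mm tall, 81 mm across, behind the stand; origin under its centre
Things that resemble listed ones, but are neither listed nor needed, are in the scene too. What is shaped like the part that bears jar_pale_mid but pink is not meant.

How it is judged (in metres and radians):
On the way, in this order (a step that is already met when the one before it is completed fails the run):
1. the depth rod's foot is down in the left well (horizontal distance between rod_foot and well_left below 0.014 m and z of rod_foot in the frame of well_left below -0.0215 m and angle between rod_foot's own z axis and vertical below 0.2 rad), for 0.2 s.
2. the depth rod's foot is down in the right well (horizontal distance between rod_foot and well_right below 0.014 m and z of rod_foot in the frame of well_right below -0.0215 m and angle between rod_foot's own z axis and vertical below 0.2 rad), for 0.2 s.
3. each well holds the riser that brings its top level with the middle post (((horizontal distance between riser_short_mid and well_left below 0.01 m and z of riser_short_mid in the frame of well_left between 0.005 and 0.015 m and angle between riser_short_mid's own z axis and vertical below 0.08 rad) or (horizontal distance between riser_middle_mid and well_left below 0.01 m and z of riser_middle_mid in the frame of well_left between -0.0025 and 0.0075 m and angle between riser_middle_mid's own z axis and vertical below 0.08 rad) or (horizontal distance between riser_long_mid and well_left below 0.01 m and z of riser_long_mid in the frame of well_left between -0.01 and 0 m and angle between riser_long_mid's own z axis and vertical below 0.08 rad)) and ((horizontal distance between riser_short_mid and well_right below 0.01 m and z of riser_short_mid in the frame of well_right between 0.005 and 0.015 m and angle between riser_short_mid's own z axis and vertical below 0.08 rad) or (horizontal distance between riser_middle_mid and well_right below 0.01 m and z of riser_middle_mid in the frame of well_right between -0.0025 and 0.0075 m and angle between riser_middle_mid's own z axis and vertical below 0.08 rad) or (horizontal distance between riser_long_mid and well_right below 0.01 m and z of riser_long_mid in the frame of well_right between -0.01 and 0 m and angle between riser_long_mid's own z axis and vertical below 0.08 rad))), for 0.2 s.
4. the cork liner lies along the tops of risers and post (all of step 3 and horizontal distance between liner_mid and post_top below 0.015 m and z of liner_mid in the frame of post_top between -0.001 and 0.007 m and angle between the x axis of liner_mid and the y axis of post_top, either way round below 0.12 rad and angle between liner_mid's own z axis and vertical below 0.04 rad), for 0.2 s.
5. the slab lies on the liner (all of step 4 and horizontal distance between slab_mid and post_top below 0.015 m and z of slab_mid in the frame of post_top between 0.009 and 0.017 m and angle between the x axis of slab_mid and the y axis of post_top, either way round below 0.12 rad and angle between slab_mid's own z axis and vertical below 0.04 rad), for 0.2 s.
At the end, for the whole second after the job is handed in: Riser tops within 5 mm of the post's height, 10 mm of the well centres; liner, then slab, level on them within 15 mm of the post, 0.12 rad of the block; all jars present upright on the slab within 16 mm of its midline, 115 mm of its middle; rod upright on the worktop; at rest (all of step 5 and height (world z) of rod_foot below 0.012 m and angle between rod_foot's own z axis and vertical below 0.15 rad and y of jar_tan_mid in the frame of slab_mid between -0.016 and 0.016 m and x of jar_tan_mid in the frame of slab_mid between -0.115 and 0.115 m and z of jar_tan_mid in the frame of slab_mid between 0.05 and 0.06 m and angle between each of jar_tan_mid, jar_pale_mid's own z axis and vertical below 0.08 rad and y of jar_pale_mid in the frame of slab_mid between -0.016 and 0.016 m and x of jar_pale_mid in the frame of slab_mid between -0.115 and 0.115 m and z of jar_pale_mid in the frame of slab_mid between 0.05 and 0.06 m and linear speed of each of slab, liner, jar_tan, jar_pale below 0.02 m/s); the robot touches nothing.
It fails at once if the mug is pushed more than 30 mm or tipped over (distance of mug from where it was at the start of the episode above 0.03 m or angle between mug's own z axis and vertical above 0.5 rad).
It fails at once if the timer is pushed more than 30 mm or tipped over (distance of timer from where it was at the start of the episode above 0.03 m or angle between timer's own z axis and vertical above 0.5 rad).
It fails at once if the glass tumbler is pushed more than 30 mm or tipped over (distance of tumbler from where it was at the start of the episode above 0.03 m or angle between tumbler's own z axis and vertical above 0.5 rad).
Of jar_tan, jar_pale only 1 to 2 are there at a start; the rules pass over those that are not, and their reading is None.
At some moment in a run one of riser_short, riser_middle, riser_long may be knocked a few centimetres aside while the robot is not near it.
It also fails if it takes over 210 s, if anything falls off the work surface, if the arm or the gripper's body presses on something with over 40 N, if the wrist force passes 120 N, or if a joint passes its speed limit or range.

### The arm

A 6-joint arm with a two-finger parallel gripper is mounted at the origin on a cart in front of the work surface, level with it; the furniture and walls round the work are solid. World frame = base frame: x ahead of the robot, y to its left, z up, the work surface at z = 0. Lengths are in m, angles in degrees, forces in N, time in s.
With the tool pointing down it reaches from about 0.25 to 0.725 m from the base axis. Payload 9.7 kg.
Tool frame: the origin (TCP) lies midway between the tips of the shut fingers; the grasp point (between the pads) lies 19 mm behind it; z points along the fingers, y is the line along which they close (so a half turn about z gives the same grasp; the last joint's range is limited). The gripper opens to 85 mm and grips with 20 to 120 N. Pads are 22 mm wide; open, the fingers measure 114 mm over their backs; the gripper's body (76 mm by 85 mm) begins 54 mm behind the grasp point. The pads swing forward as they close: fully open they stand 13 mm farther back than shut.
Start: joints at [-70.818, 4.979, 10.078, 95.1, 0, 90], TCP at [0.181, -0.519, 0.231] pointing down, gripper open.
Joint ranges: [-179.16, 179.16], [-48.56, 103.87], [-65.8, 70.77], [-126.05, 130.52], [-82.76, 87.17], [-180, 180]. Speed limits (degrees/s): [127.2, 127.2, 147.25, 180, 180, 180].

### API

Orientations are given as [roll, pitch, yaw] about the fixed x, y, z axes, in that order (R = Rz(yaw) Ry(pitch) Rx(roll)).
In Python, from workcell import bot gives the robot as it stands. The module is installed in compiled form; this text tells all that it offers.
- The arm moves only by the tool send_rows, never from a script. Its argument "moves" is one flat list of numbers, 7 for each row, row after row: the shift along the world's x, y, z normalised to -1 to 1, where 1 is 0.025 m, then the turn, a rotation vector about the world's x, y, z normalised to -1 to 1, where 1 is 0.15 rad, then the closure, from -1 (fully open) to 1 (shut), so that 0 is half open. A call has 1 to 8 rows; each row shifts and turns the commanded pose from where the row before left it; what a row does not reach is not made up. A row lasts 1/8 s, in which the tool goes at most 62.5 mm and 10.7 degrees, less where a joint would pass 70% of its speed; a pose out of reach is approached as far as the arm can. A call with a number of a shift or a turn outside -1 to 1 is refused whole. A call with a gripper value outside its range is refused whole. The fingers move at their own pace and stop on an object; "squeeze" is the grip in N (left out, the last holds). Time passes only in rows, so rows that do not move let the fingers close. It gives the time, the measured TCP pose, the force, the opening and the grip force at its end, in the units of the state.
- bot.get_obs(): the state, without advancing time (a new reading comes with each control period).
- bot.camera(name): name is "scene" or "top" or "wrist"; returns a dict with "color" (400x640x3 uint8, red, green, blue), "camera_matrix" (3x3 intrinsics, pixels), "D" ([k1, k2, p1, p2, k3] as OpenCV has them; the pictures are not rectified), "R" (3x3) and "t" (3): a world point X has camera coordinates R X + t. Camera axes: x right, y down, z forward; pixel columns grow to the right and rows downward; lengths in m; the calibration is good to about 2 mm. A picture is of the moment at which its call begins. There is no depth.
- bot.job_done(): hands the job in; it is judged then, once.
Trained networks look in the newest picture that a camera, given by its name, has taken for a name from the list of things; names that differ only in an ending like _2 or _b are one class to them, and where a whole thing is asked for, a point or a joint stands for the part that bears it (a point fixed in the world has none). Each returns a list of dicts, best first, with "p" (0 to 1); they miss things now and then, are a little off and sometimes report something else, mostly with a low value. They report only what shows in the picture. A call takes as long as a camera call. They do not tell look-alikes from the thing itself.
- bot.boxes_of(camera, query): "extent" ([left, top, right, bottom] in pixels, round what is visible of it).
- bot.trace(camera, query): "region" (400x640 bool, what is visible of it) and "extent" ([left, top, right, bottom] in pixels, round what is visible of it).
- bot.landmark_of(camera, query): "pixel" ([column, row] in pixels: a listed point, or the origin of a listed thing).
The state is a dict: "time": time; "q": joint angles; "qd": joint speeds; "joint_efforts": joint torques, N m; "ee_pos": TCP position; "tcp_rot": TCP orientation; "wrist_force": force on the tool from outside, world axes, zero at the start; "torque": the same for the moment, N m; "opening": finger opening in m; "grasp_force": force on a finger pad.
Only numpy, scipy, OpenCV 4.12 (cv2) and the standard library are available. Lean on these libraries where they do the work, as an engineer would, in place of code of your own. Each camera call takes 0.05 s, during which the arm holds its last target. There are 200 camera calls.

## Working session

There is one attempt and no reset: what is moved stays moved. The work goes in short steps, Python scripts to look and compute and a tool call to move; the robot and the scene stay as the last step left them, time stands still between calls to the robot, and variables do not carry over. Pictures are saved under pics/ and viewed, at most 14 in all, crops included, and the job is handed in when it is done.

Besides the shell and the picture viewer there is one more tool, called after "Call:" as a command line: name --argument value ..., lists and objects as JSON in quotes. send_rows: Moves the arm, as the interface text tells. Its arguments: {"type":"object","properties":{"moves":{"type":"array"},"squeeze":{"type":"number"}},"required":["moves"]}

```bash
ls; mkdir -p pics
cat > h.py <<'E'
import numpy as np, cv2
from workcell import bot
def snap(cam,name=None):
    c=bot.camera(cam)
    if name: cv2.imwrite('pics/'+name,c['color'][:,:,::-1])
    return c
def ray(c,px):
    u=cv2.undistortPoints(np.array([[px]],float),np.array(c['camera_matrix']),np.array(c['D'],float))[0,0]
    R=np.array(c['R']);t=np.array(c['t']).ravel()
    return -R.T@t, R.T@np.array([u[0],u[1],1.])
def atz(c,px,z):
    o,d=ray(c,px); return o+d*(z-o[2])/d[2]
def proj(c,X):
    p,_=cv2.projectPoints(np.array(X,float).reshape(-1,3),cv2.Rodrigues(np.array(c['R'],float))[0],np.array(c['t'],float),np.array(c['camera_matrix'],float),np.array(c['D'],float)); return p[:,0]
def lm(cam,c,q,z,n=3):
    for r in bot.landmark_of(cam,q)[:n]:
        print(cam,q,round(r['p'],2),np.round(r['pixel'],0),np.round(atz(c,r['pixel'],z),3))
Q=dict(well_left=.07,well_right=.07,post_top=.115,rod_foot=0,rod_grip=.125,riser_short_mid=.035,riser_middle_mid=.0425,riser_long_mid=.05,liner_mid=.026,slab_mid=.013,jar_tan_mid=.048,jar_pale_mid=.048,mug=0,timer=0,tumbler=0)
E
cat > a.py <<'E'
from h import *
for cam in('top','scene'):
    c=snap(cam,cam+'0.png')
    print(np.round(-np.array(c['R']).T@np.array(c['t']).ravel(),3))
    for q,z in Q.items(): lm(cam,c,q,z)
print(bot.get_obs())
E
python3 a.py
```

```text
pics
[0.473 0.111 1.141]
top well_left 0.85 [338. 202.] [0.595 0.056 0.07 ]
top well_right 0.69 [422. 194.] [ 0.616 -0.151  0.07 ]
top post_top 0.73 [383. 198.] [ 0.601 -0.049  0.115]
top post_top 0.55 [276. 191.] [0.613 0.204 0.115]
top rod_foot 0.79 [271. 194.] [0.622 0.226 0.   ]
top rod_foot 0.64 [375. 201.] [ 0.607 -0.045  0.   ]
top rod_grip 0.54 [266. 188.] [0.62  0.225 0.125]
top rod_grip 0.35 [394. 154.] [ 0.703 -0.073  0.125]
top riser_short_mid 0.85 [372. 268.] [ 0.434 -0.033  0.035]
top riser_middle_mid 0.79 [293. 263.] [0.445 0.164 0.042]
top riser_middle_mid 0.44 [253. 266.] [0.437 0.26  0.042]
top riser_long_mid 0.59 [338. 268.] [0.433 0.053 0.05 ]
top riser_long_mid 0.37 [217. 226.] [0.533 0.352 0.05 ]
top liner_mid 0.62 [218. 225.] [0.537 0.356 0.026]
top liner_mid 0.36 [423. 195.] [ 0.619 -0.163  0.026]
top slab_mid 0.79 [217. 226.] [0.536 0.361 0.013]
top jar_tan_mid 0.73 [420. 276.] [ 0.417 -0.146  0.048]
top jar_tan_mid 0.34 [398. 156.] [ 0.716 -0.098  0.048]
top jar_pale_mid 0.74 [253. 269.] [0.431 0.261 0.048]
top jar_pale_mid 0.62 [286. 228.] [0.532 0.183 0.04
[... 1562 characters left out ...]
80. 193.] [0.786 0.106 0.   ]
{'time': 1.6, 'q': array([-7.08173318e+01,  4.97885498e+00,  1.00792704e+01,  9.51002253e+01,
       -1.50029558e-03,  9.00010935e+01]), 'qd': array([-0.07155447, -0.06092681,  0.01193566,  0.00359734,  0.03985822,
       -0.08100185]), 'joint_efforts': array([-2.66453990e-04, -5.20093274e+01,  4.64855254e+01,  1.67480510e-03,
       -2.60060909e-05, -1.22335652e-05]), 'ee_pos': array([ 0.18071167, -0.51946181,  0.23129404]), 'tcp_rot': array([1.79999810e+02, 1.50029196e-03, 1.91815747e+01]), 'wrist_force': array([-0.84088669,  0.25465819, -0.41850428]), 'torque': array([ 0.06132472, -0.03493385, -0.00194309]), 'grasp_force': 0.0, 'opening': 0.08521560641896993}
```

View pictures.

Run:
```python
import cv2,numpy as np
a=cv2.imread('pics/top0.png')[100:310,170:460];b=cv2.imread('pics/scene0.png')[130:390,190:480]
cv2.imwrite('pics/crops.png',np.vstack([cv2.resize(a,None,fx=2,fy=2)[:,:580],]))
cv2.imwrite('pics/crops2.png',cv2.resize(b,None,fx=2.3,fy=2.3,interpolation=cv2.INTER_CUBIC))
```

```text
(no output)
```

View pics/crops.png

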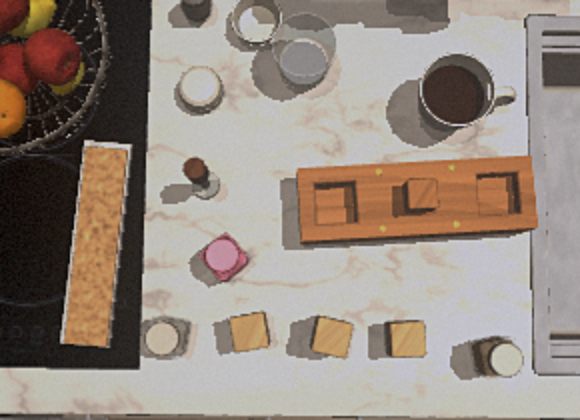

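View pics/crops2.png

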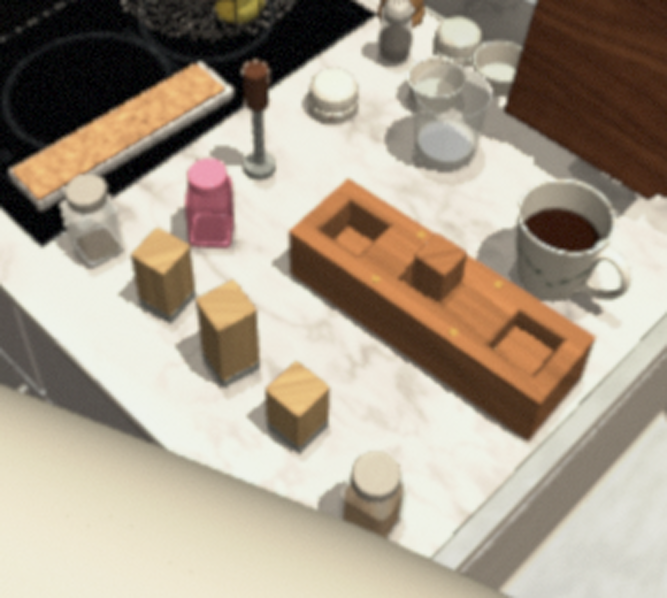

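Top view (2x crop): rod at ~(200,175), pink decoy jar at (222,257), pale jar at (163,338), middle/long/short risers at (250,332)/(332,337)/(406,338), tan jar at (500,358), stand centred at (420,198), liner on slab at (95,245). Pale candidates: clear jar (163,338) fits; the pink one does not. Riser heights in the scene crop agree with the names.

Call:
send_rows --moves '[0.56,0.98,0.1,0,0,-0.206,-1,0.56,0.98,0.1,0,0,-0.206,-1,0.56,0.98,0.1,0,0,-0.206,-1,0.56,0.98,0.1,0,0,-0.206,-1,0.56,0.98,0.1,0,0,-0.206,-1,0.56,0.98,0.1,0,0,-0.206,-1,0.56,0.98,0.1,0,0,-0.206,-1,0.56,0.98,0.1,0,0,-0.206,-1]'

```text
time: 2.6
ee_pos: [0.2931, -0.3226, 0.2515]
tcp_rot: [180.0, -0.0, 5.0]
wrist_force: [0.9, 1.0, 0.8]
opening: 0.0853
grasp_force: 0.0
```

Call:
send_rows --moves '[0.56,0.98,0,0,0,0,-1,0.56,0.98,0,0,0,0,-1,0.56,0.98,0,0,0,0,-1,0.56,0.98,0,0,0,0,-1,0.56,0.98,0,0,0,0,-1,0.56,0.98,0,0,0,0,-1,0.56,0.98,0,0,0,0,-1,0.56,0.98,0,0,0,0,-1]'

```text
time: 3.6
ee_pos: [0.4051, -0.1266, 0.2514]
tcp_rot: [180.0, -0.0, 5.0]
wrist_force: [0.8, -0.4, 0.2]
opening: 0.0851
grasp_force: 0.0
```

Call:
send_rows --moves '[0.56,0.98,0,0,0,0,-1,0.56,0.98,0,0,0,0,-1,0.56,0.98,0,0,0,0,-1,0.56,0.98,0,0,0,0,-1,0.56,0.98,0,0,0,0,-1,0.56,0.98,0,0,0,0,-1,0.56,0.98,0,0,0,0,-1,0.56,0.98,0,0,0,0,-1]'

```text
time: 4.6
ee_pos: [0.5183, 0.0582, 0.2514]
tcp_rot: [-179.5, -0.0, 6.2]
wrist_force: [0.6, -0.2, 0.0]
opening: 0.0855
grasp_force: 0.0
```

Run:
```python
from h import *
c=snap('wrist','w1.png'); o=bot.get_obs(); print(o['ee_pos'],o['tcp_rot'],o['wrist_force'])
print(-np.array(c['R']).T@np.array(c['t']).ravel())
for q in ('well_left','well_right','post_top','rod_grip','rod_foot','riser_middle_mid','riser_long_mid'): lm('wrist',c,q,Q[q],2)
```

```text
[0.51961691 0.05889076 0.25067992] [-1.79432527e+02 -9.63751773e-03  6.17683070e+00] [-1.70089206 -0.02023397 -1.27757278]
[0.5946287  0.06350713 0.39584511]
wrist well_right 0.74 [517. 121.] [ 0.61  -0.145  0.07 ]
wrist well_right 0.65 [136.  58.] [0.628 0.256 0.07 ]
wrist post_top 0.73 [441. 116.] [ 0.604 -0.046  0.115]
wrist rod_grip 0.65 [138.  55.] [0.625 0.221 0.125]
wrist rod_grip 0.52 [439. 116.] [ 0.604 -0.04   0.125]
wrist rod_foot 0.97 [195.  76.] [0.623 0.224 0.   ]
wrist riser_middle_mid 0.77 [233. 234.] [0.434 0.16  0.042]
wrist riser_long_mid 0.29 [406. 118.] [ 0.6   -0.032  0.05 ]
```

View pics/w1.png

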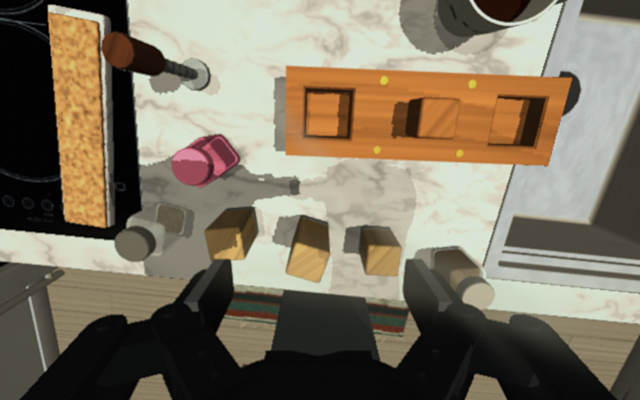

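The wrist view shows the rod (grip 138,55; foot 195,76), wells at (328,112) and (517,121), post top (440,117), pink decoy (195,160); the stand's top corners are clear at (286,66),(571,77),(551,165),(286,155).

```bash
cat >> h.py <<'E'
from scipy.optimize import least_squares
def stand_fit(c,pts,loc,z,x0=(.605,-.045,.09)):
    loc=np.array(loc,float); pts=np.array(pts,float)
    def f(v):
        co,s=np.cos(v[2]),np.sin(v[2]); X=np.c_[v[0]+co*loc[:,0]-s*loc[:,1],v[1]+s*loc[:,0]+co*loc[:,1],np.broadcast_to(z,len(loc))]
        return (proj(c,X)-pts).ravel()
    r=least_squares(f,x0); return r.x,np.abs(r.fun).max()
E
python3 - <<'E'
from h import *
c=snap('wrist')
im=c['color']
m=bot.trace('wrist','stand'); print([ (r['p'],r['extent'].__str__()) for r in m][:2])
M=m[0]['region'].astype(np.uint8)
# refine corners with subpix
g=cv2.cvtColor(im,cv2.COLOR_RGB2GRAY)
cor=np.array([[286,66],[571,77],[551,165],[286,155],[304,87],[353,90],[352,139],[304,136],[499,94],[548,97],[533,148],[489,144]],np.float32).reshape(-1,1,2)
sp=cv2.cornerSubPix(g,cor.copy(),(4,4),(-1,-1),(3,20,.01))[:,0]; print(np.round(sp,1))
h=.045;w=.025
loc=[(h,.145),(h,-.145),(-h,-.145),(-h,.145),(w,.1+w),(w,.1-w),(-w,.1-w),(-w,.1+w),(w,-.1+w),(w,-.1-w),(-w,-.1-w),(-w,-.1+w)]
for idx in (range(4),range(4,12),range(12)):
    i=list(idx); v,e=stand_fit(c,sp[i],np.array(loc)[i],.07); print(v,np.degrees(v[2]),e)
def w(v,y): return v[0]-np.sin(v[2])*y, v[1]+np.cos(v[2])*y
print(w(v,.1),w(v,-.1))
for a in('scene','top'):
    c2=snap(a); lm(a,c2,'rod_foot',0); lm(a,c2,'rod_grip',.125)
E
```

```text
[(0.74, '[281.8, 64.0, 569.2, 162.9]'), (0.29, '[96.4, 30.9, 210.9, 89.7]')]
[[283.5  64.3]
 [571.   77. ]
 [551.  165. ]
 [283.6 152.7]
 [301.8  85.4]
 [352.8  87.4]
 [348.2 138.6]
 [301.9 136.2]
 [499.   94. ]
 [546.4  94.8]
 [532.  145.6]
 [489.  144. ]]
[ 0.60286399 -0.04619369  0.06494174] 3.7208875119377636 4.130336690562444
[ 0.60297269 -0.04525132  0.06585488] 3.7732065178754217 2.4081595128658932
[ 0.60293556 -0.04556549  0.06547343] 3.7513513741067896 4.620543898653864
(np.float64(0.5963928917320888), np.float64(0.054220251483053386)) (np.float64(0.6094782246601401), np.float64(-0.14535122459046285))
scene rod_foot 0.68 [305. 203.] [ 0.627  0.216 -0.   ]
scene rod_foot 0.59 [420. 278.] [ 0.653 -0.125  0.   ]
scene rod_grip 0.74 [298. 170.] [0.615 0.22  0.125]
top rod_foot 0.58 [271. 193.] [0.624 0.226 0.   ]
top rod_grip 0.54 [266. 186.] [0.624 0.225 0.125]
```

Call:
send_rows --moves '[0.6,0.93,0,-0.03,0,-0.12,-1,0.6,0.93,0,-0.03,0,-0.12,-1,0.6,0.93,0,0,0,0,-1,0.6,0.93,0,0,0,0,-1,0.6,0.93,0,0,0,0,-1,0.6,0.93,0,0,0,0,-1,0.6,0.93,0,0,0,0,-1,0,0,0,0,0,0,-1]'

```text
time: 6.4
ee_pos: [0.6345, 0.1436, 0.2502]
tcp_rot: [-176.7, 0.2, 11.3]
wrist_force: [-0.5, 0.3, 0.6]
opening: 0.0854
grasp_force: 0.0
```

Run:
```python
from h import *
c=snap('wrist','w2.png'); o=bot.get_obs(); print(o['ee_pos'],o['tcp_rot'],o['wrist_force'],o['q'])
for q in ('rod_grip','rod_foot','well_left','post_top'): lm('wrist',c,q,Q[q],2)
```

```text
[0.63395615 0.14303526 0.25062346] [-1.76680683e+02  1.53506631e-01  1.12725576e+01] [-0.40378615 -0.19821724  0.15978704] [ 11.25940754  20.36233908  30.35725531 100.14918554   3.31928127
 179.98682787]
wrist rod_grip 0.73 [159. 209.] [0.588 0.303 0.125]
wrist rod_grip 0.61 [242. 190.] [0.625 0.222 0.125]
wrist rod_foot 0.79 [272. 170.] [0.622 0.218 0.   ]
wrist well_left 0.58 [394. 230.] [0.598 0.054 0.07 ]
wrist post_top 0.71 [499. 259.] [ 0.606 -0.045  0.115]
```

Call:
send_rows --moves '[0,0,0,-0.38,-0.08,0.5,-1,0,0,0,0,0,0.95,-1,0,0,0,0,0,0.95,-1,0,0,0,0,0,0.95,-1,0,0,0,0,0,0.95,-1,0,0,0,0,0,0.95,-1,-0.2,0.5,0,0,0,0.95,-1,-0.2,0.5,0,0,0,0.95,-1]'

```text
time: 7.65
ee_pos: [0.6235, 0.1676, 0.2518]
tcp_rot: [180.0, 0.2, 72.9]
wrist_force: [0.9, 1.2, 1.1]
opening: 0.0849
grasp_force: 0.0
```

Call:
send_rows --moves '[0,0.5,0,0,0,0.95,-1,0,0.5,0,0,0,0.95,-1,0,0.5,0,0,0,0.9,-1,0,0.5,0,0,0,0,-1,0,0,0,0,0,0,-1]'

```text
time: 8.28
ee_pos: [0.6237, 0.2184, 0.2514]
tcp_rot: [180.0, 0.2, 96.6]
wrist_force: [-0.7, 0.3, 0.1]
opening: 0.0856
grasp_force: 0.0
```

Run:
```python
from h import *
c=snap('wrist','w3.png'); o=bot.get_obs(); print(o['ee_pos'],o['tcp_rot'],o['wrist_force'],o['q'])
for q in ('rod_grip','rod_foot','well_left','post_top'): lm('wrist',c,q,Q[q],2)
```

```text
[0.62381413 0.21800207 0.2513875 ] [179.99202114   0.18139047  96.6533475 ] [-0.31806307 -0.18449381  0.01460031] [ 19.33988238  22.07199924  32.72394367 100.68399688  -0.17871432
 102.68657223]
wrist rod_grip 0.78 [318. 192.] [0.623 0.222 0.125]
wrist rod_foot 0.78 [319. 169.] [0.626 0.222 0.   ]
wrist rod_foot 0.65 [281. 300.] [0.59  0.007 0.   ]
wrist well_left 0.83 [284. 300.] [0.599 0.059 0.07 ]
```

View pics/w3.png

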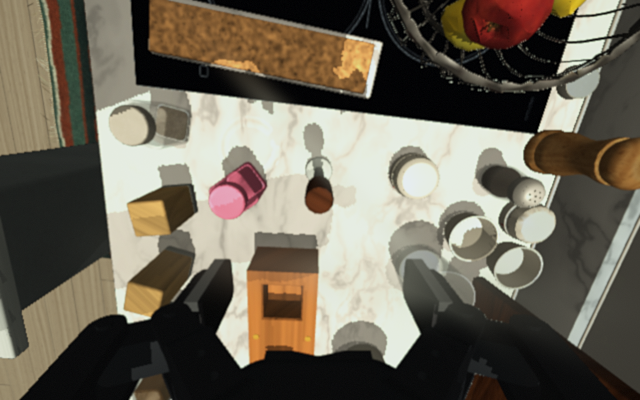

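The picture shows the rod straight ahead of the open fingers (grip 318,192; foot 319,169), the pink decoy close to its left at (235,190), so I pre-narrow the fingers.

Call:
send_rows --moves '[0,0.16,0,0,0,0,-0.2,0,0,0,0,0,0,-0.2,0,0,-0.95,0,0,0,-0.2,0,0,-0.95,0,0,0,-0.2,0,0,-0.95,0,0,0,-0.2,0,0,-0.95,0,0,0,-0.2,0,0,-0.95,0,0,0,-0.2,0,0,-0.95,0,0,0,-0.2]'

```text
time: 9.52
ee_pos: [0.6239, 0.2219, 0.108]
tcp_rot: [180.0, 0.2, 96.8]
wrist_force: [-0.5, -0.7, -0.4]
opening: 0.0513
grasp_force: 0.0
```

Call:
send_rows --moves '[0,0,0,0,0,0,0.7,0,0,0,0,0,0,1,0,0,0,0,0,0,1,0,0,0,0,0,0,1,0,0,0,0,0,0,1]' --squeeze 60

```text
time: 10.15
ee_pos: [0.624, 0.222, 0.1091]
tcp_rot: [180.0, 0.2, 96.8]
wrist_force: [0.6, 0.1, -0.9]
opening: 0.0249
grasp_force: 58.8
```

Call:
send_rows --moves '[0,0,0.9,0,0,0,1,0,0,0.9,0,0,0,1,0,0,0.9,0,0,0,1,0,0,0.9,0,0,0,1,0,0,0.4,0,0,0,1,-0.14,-0.85,0,0,0,0,1,-0.14,-0.85,0,0,0,0,1,-0.14,-0.85,0,0,0,0,1]'

```text
time: 11.15
ee_pos: [0.6128, 0.1562, 0.2081]
tcp_rot: [-179.9, 0.2, 96.7]
wrist_force: [-0.4, -1.7, -2.2]
opening: 0.0246
grasp_force: 59.3
```

Call:
send_rows --moves '[-0.14,-0.85,0,0,0,0,1,-0.14,-0.85,0,0,0,0,1,-0.14,-0.85,0,0,0,0,1,-0.14,-0.8,0,0,0,0,1,-0.1,-0.7,0,0,0,0,1,0,0,0,0,0,0,1]'

```text
time: 11.9
ee_pos: [0.5969, 0.0556, 0.209]
tcp_rot: [180.0, 0.2, 96.7]
wrist_force: [-0.3, -0.7, -1.4]
opening: 0.0247
grasp_force: 59.3
```

Run:
```python
from h import *
c=snap('wrist','w4.png'); o=bot.get_obs(); print(o['ee_pos'],o['tcp_rot'],o['wrist_force'],o['q'][5])
for q,z in dict(rod_foot=.1,well_left=.07,post_top=.115,well_right=.07).items(): lm('wrist',c,q,z,2)
```

```text
[0.59697609 0.05632808 0.2088769 ] [1.79983253e+02 1.63618391e-01 9.67060292e+01] [-0.88144913 -0.53308284 -0.79733212] 88.76171832349996
wrist rod_foot 0.61 [319. 201.] [0.598 0.056 0.1  ]
```

View pics/w4.png

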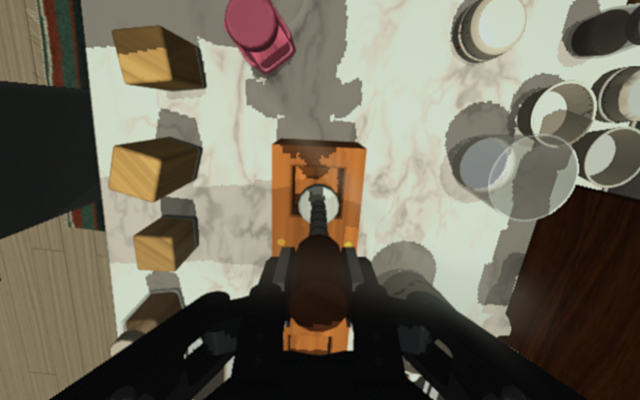

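Run:
```python
from h import *
c=snap('wrist')
pts=[(292,166),(345,166),(273,142),(366,142)]
for p in pts: print(p,np.round(atz(c,p,.07),4))
w=.025
print(stand_fit(c,pts,[(-w,.125),(w,.125),(-.045,.145),(.045,.145)],.07))
print(atz(c,(319,203),.1))
```

```text
(292, 166) [0.569  0.0806 0.07  ]
(345, 166) [0.6201 0.0867 0.07  ]
(273, 142) [0.5491 0.1013 0.07  ]
(366, 142) [0.6365 0.1117 0.07  ]
(array([ 0.60923607, -0.03898341,  0.11539244]), np.float64(1.6213574997369733))
[0.59830777 0.05556878 0.1       ]
```

Call:
send_rows --moves '[0,0.08,-0.6,0,0,0,1,0,0,-0.6,0,0,0,1,0,0,-0.6,0,0,0,1,0,0,-0.25,0,0,0,1,0,0,-0.1,0,0,0,1,0,0,-0.1,0,0,0,1,0,0,0,0,0,0,1]'

```text
time: 13.08
ee_pos: [0.5971, 0.0589, 0.1528]
tcp_rot: [180.0, 0.2, 96.8]
wrist_force: [-0.8, -0.3, -1.6]
opening: 0.0245
grasp_force: 59.3
```

Call:
send_rows --moves '[0,0,-0.1,0,0,0,1,0,0,-0.1,0,0,0,1]'

```text
time: 13.32
ee_pos: [0.597, 0.0589, 0.1476]
tcp_rot: [180.0, 0.2, 96.8]
wrist_force: [-0.1, -0.2, -1.7]
opening: 0.0249
grasp_force: 59.3
```

Call:
send_rows --moves '[0,0,-0.1,0,0,0,1,0,0,0,0,0,0,1]'

```text
time: 13.58
ee_pos: [0.5968, 0.0589, 0.1448]
tcp_rot: [-180.0, 0.2, 96.8]
wrist_force: [-0.1, 0.3, -0.1]
opening: 0.0249
grasp_force: 59.3
```

Call:
send_rows --moves '[0,0,-0.2,0,0,0,1,0,0,-0.15,0,0,0,1,0,0,-0.1,0,0,0,1,0,0,0,0,0,0,1]'

```text
time: 14.08
ee_pos: [0.5977, 0.059, 0.1387]
tcp_rot: [179.7, 0.2, 96.8]
wrist_force: [-7.5, -0.4, 29.3]
opening: 0.0247
grasp_force: 62.8
```

Call:
send_rows --moves '[0,0,0.7,0,0,0,1,0,0,0.7,0,0,0,1,0,0,0.7,0,0,0,1,0,0,0.7,0,0,0,1,0,0,0.7,0,0,0,1,0,0,0.7,0,0,0,1,0,0,0.6,0,0,-0.2,1,0.1,-0.8,0,0,0,0,1]'

```text
time: 15.08
ee_pos: [0.6, 0.0393, 0.2554]
tcp_rot: [179.9, 0.2, 95.1]
wrist_force: [0.2, -0.1, -2.1]
opening: 0.0248
grasp_force: 59.6
```

Call:
send_rows --moves '[0.1,-0.8,0,0,0,0,1,0.1,-0.8,0,0,0,0,1,0.1,-0.8,0,0,0,0,1,0.1,-0.8,0,0,0,0,1,0.1,-0.8,0,0,0,0,1,0.1,-0.8,0,0,0,0,1,0,-0.8,0,0,0,0,1,0,-0.8,0,0,0,0,1]'

```text
time: 16.08
ee_pos: [0.6144, -0.1224, 0.2538]
tcp_rot: [180.0, 0.2, 95.0]
wrist_force: [0.2, 0.4, -0.7]
opening: 0.0245
grasp_force: 59.6
```

Call:
send_rows --moves '[0,-0.8,0,0,0,0,1,0,0,-0.8,0,0,0,1,0,0,-0.8,0,0,0,1,0,0,0,0,0,0,1,0,0,0,0,0,0,1]'

```text
time: 16.7
ee_pos: [0.6146, -0.1414, 0.2148]
tcp_rot: [179.9, 0.2, 95.0]
wrist_force: [0.7, -0.5, -1.1]
opening: 0.0251
grasp_force: 59.5
```

Run:
```python
from h import *
c=snap('wrist','w5.png'); o=bot.get_obs(); print(o['ee_pos'],o['tcp_rot'],o['wrist_force'],o['q'][5])
for q,z in dict(rod_foot=.11,well_left=.07,post_top=.115,well_right=.07).items(): lm('wrist',c,q,z,2)
```

```text
[ 0.61472059 -0.14129651  0.2149981 ] [179.91878877   0.19878947  95.0514949 ] [-0.14175236  0.030468   -1.87866142] 72.07747072411625
wrist rod_foot 0.87 [317. 205.] [ 0.614 -0.144  0.11 ]
wrist rod_foot 0.21 [313.  93.] [ 0.603 -0.051  0.11 ]
wrist post_top 0.87 [312.  79.] [ 0.602 -0.042  0.115]
wrist well_right 0.51 [126. 174.] [ 0.422 -0.141  0.07 ]
wrist well_right 0.32 [313.  80.] [ 0.601 -0.039  0.07 ]
```

View pics/w5.png

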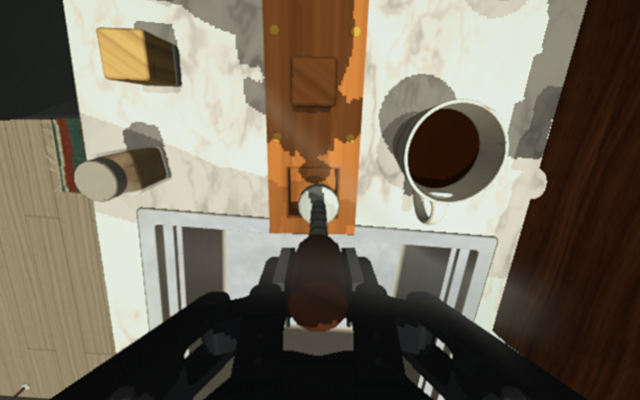

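The rod foot hangs at (317,205); the right well's far edge is row 168 (290–338), near-left corner (289,214), block end corners (270,233),(355,235), post top corners about (291,57),(335,57),(336,107),(292,106).

Run:
```python
from h import *
c=snap('wrist')
w=.025;p=.018
pts=[(290,168),(338,168),(289,214),(270,233),(355,235),(291,57),(335,57),(336,107),(292,106)]
loc=[(-w,-.1+w),(w,-.1+w),(-w,-.1-w),(-.045,-.145),(.045,-.145),(-p,p),(p,p),(p,-p),(-p,-p)]
z=[.07]*5+[.115]*4
v,e=stand_fit(c,pts,loc,z);print(v,e)
print([ (v[0]-np.sin(v[2])*y, v[1]+np.cos(v[2])*y) for y in(.1,0,-.1)])
for zz in(.1,.105): print(atz(c,(318,206),zz))
```

```text
[ 0.60299136 -0.0438578   0.07443404] 2.7644223716603165
[(np.float64(0.5955548261660927), np.float64(0.05586530965552998)), (np.float64(0.602991359076985), np.float64(-0.043857796885859)), (np.float64(0.6104278919878773), np.float64(-0.143580903427248))]
[ 0.61561053 -0.14781302  0.1       ]
[ 0.61546085 -0.14623162  0.105     ]
```

Call:
send_rows --moves '[-0.16,-0.08,-0.7,0,0,0,1,0,0,-0.7,0,0,0,1,0,0,-0.6,0,0,0,1,0,0,-0.3,0,0,0,1,0,0,-0.1,0,0,0,1,0,0,-0.1,0,0,0,1,0,0,-0.1,0,0,0,1,0,0,0,0,0,0,1]'

```text
time: 18.0
ee_pos: [0.6108, -0.1432, 0.1537]
tcp_rot: [179.7, 0.3, 95.0]
wrist_force: [-8.4, 1.7, 23.7]
opening: 0.0249
grasp_force: 62.4
```

Call:
send_rows --moves '[0,0,0,0,0,0,1,0,0,0.7,0,0,0,1,0,0,0.8,0,0,0,1,0,0,0.8,0,0,0,1,0,0,0.8,0,0,0,1,0,0,0.8,0,0,0,1,0,0,0.8,0,0,0,1,0,0.9,0,0,0,0,1]'

```text
time: 19.0
ee_pos: [0.6111, -0.1211, 0.2683]
tcp_rot: [179.8, 0.2, 94.9]
wrist_force: [-0.2, 0.1, -2.1]
opening: 0.0242
grasp_force: 59.7
```

Call:
send_rows --moves '[0.03,0.9,0,0,0,0,1,0.03,0.9,0,0,0,0,1,0.03,0.9,0,0,0,0,1,0.03,0.9,0,0,0,0,1,0.03,0.9,0,0,0,0,1,0.03,0.9,0,0,0,0,1,0.03,0.9,0,0,0,0,1,0.03,0.9,0,0,0,0,1]'

```text
time: 20.0
ee_pos: [0.6165, 0.0609, 0.2663]
tcp_rot: [180.0, 0.2, 95.0]
wrist_force: [-0.3, 0.2, -1.3]
opening: 0.0253
grasp_force: 59.7
```

Call:
send_rows --moves '[0.03,0.9,0,0,0,0,1,0.03,0.9,0,0,0,0,1,0.03,0.9,0,0,0,0,1,0.03,0.9,0,0,0,0,1,0.03,0.9,0,0,0,0,1,0.03,0.9,0,0,0,0,1,0.03,0.9,0,0,0,0,1,0,0,0,0,0,0,1]'

```text
time: 21.0
ee_pos: [0.6216, 0.2189, 0.2658]
tcp_rot: [-180.0, 0.2, 95.2]
wrist_force: [0.4, -0.3, -2.1]
opening: 0.0247
grasp_force: 59.7
```

Call:
send_rows --moves '[0,0,-0.9,0,0,0,1,0,0,-0.9,0,0,0,1,0,0,-0.9,0,0,0,1,0,0,-0.9,0,0,0,1,0,0,-0.9,0,0,0,1,0,0,-0.5,0,0,0,1,0,0,0,0,0,0,1]'

```text
time: 21.88
ee_pos: [0.6214, 0.2166, 0.1406]
tcp_rot: [-179.9, 0.2, 95.0]
wrist_force: [0.7, 0.0, -1.9]
opening: 0.0244
grasp_force: 59.7
```

Call:
send_rows --moves '[0,0,-0.6,0,0,0,1,0,0,-0.4,0,0,0,1,0,0,-0.15,0,0,0,1,0,0,-0.1,0,0,0,1,0,0,0,0,0,0,1]'

```text
time: 22.5
ee_pos: [0.6217, 0.217, 0.1102]
tcp_rot: [180.0, 0.2, 95.0]
wrist_force: [0.3, 0.1, -1.6]
opening: 0.0247
grasp_force: 59.8
```

Call:
send_rows --moves '[0,0,-0.08,0,0,0,1,0,0,0,0,0,0,1]'

```text
time: 22.75
ee_pos: [0.622, 0.217, 0.1088]
tcp_rot: [179.9, 0.2, 95.0]
wrist_force: [0.9, 0.4, 1.3]
opening: 0.0247
grasp_force: 60.0
```

Call:
send_rows --moves '[0,0,0,0,0,0,0,0,0,0,0,0,0,-0.2,0,0,0,0,0,0,-0.2,0,0,0.8,0,0,0,-0.2,0,0,0.9,0,0,0,-0.2,0,0,0.9,0,0,0,-0.2,0,0,0.9,0,0,0,-0.5,0,0,0.9,0,0,0,-1]'

```text
time: 23.75
ee_pos: [0.6216, 0.2169, 0.2188]
tcp_rot: [180.0, 0.2, 95.0]
wrist_force: [-0.5, 0.4, 0.5]
opening: 0.0799
grasp_force: 0.0
```

Call:
send_rows --moves '[-0.9,-0.28,0.4,0,0,0,-1,-0.9,-0.28,0.4,0,0,0,-1,-0.9,-0.28,0,0,0,0,-1,-0.9,-0.28,0,0,0,0,-1,-0.9,-0.28,0,0,0,0,-1,-0.9,-0.28,0,0,0,0,-1,-0.9,-0.28,0,0,0,0,-1,0,0,0,0,0,0,-1]'

```text
time: 24.75
ee_pos: [0.4634, 0.1677, 0.2388]
tcp_rot: [179.9, 0.2, 95.1]
wrist_force: [0.3, 0.2, -0.3]
opening: 0.0851
grasp_force: 0.0
```

Run:
```python
from h import *
c=snap('wrist','w6.png'); o=bot.get_obs(); print(o['ee_pos'],o['tcp_rot'],o['wrist_force'],o['q'][5])
for q in ('riser_middle_mid','riser_short_mid','riser_long_mid','rod_foot','rod_grip'): lm('wrist',c,q,Q[q],2)
for a in('scene','top'):
    c2=snap(a)
    for q in ('riser_middle_mid','riser_short_mid','riser_long_mid','rod_foot','rod_grip'): lm(a,c2,q,Q[q],1)
```

```text
[0.46419232 0.16792761 0.23857028] [1.79921419e+02 1.55696790e-01 9.50503119e+01] [ 0.51417051 -0.18285058  0.04939093] 104.93632607325263
wrist riser_middle_mid 0.72 [296. 186.] [0.438 0.158 0.042]
wrist riser_short_mid 0.57 [280. 317.] [ 0.429 -0.035  0.035]
wrist riser_long_mid 0.68 [289. 262.] [0.436 0.06  0.05 ]
wrist riser_long_mid 0.66 [294. 189.] [0.436 0.156 0.05 ]
wrist rod_foot 0.57 [445. 145.] [0.623 0.218 0.   ]
wrist rod_grip 0.82 [505. 163.] [0.626 0.215 0.125]
scene riser_middle_mid 0.83 [264. 248.] [0.445 0.156 0.042]
scene riser_short_mid 0.65 [316. 306.] [ 0.428 -0.026  0.035]
scene riser_long_mid 0.72 [334. 175.] [0.713 0.199 0.05 ]
scene rod_grip 0.9 [300. 168.] [0.621 0.221 0.125]
top riser_middle_mid 0.29 [374. 267.] [ 0.437 -0.035  0.042]
top riser_short_mid 0.87 [373. 270.] [ 0.43  -0.035  0.035]
top riser_long_mid 0.83 [334. 269.] [0.433 0.063 0.05 ]
top rod_foot 0.62 [275. 193.] [0.624 0.216 0.   ]
top rod_grip 0.57 [269. 186.] [0.625 0.218 0.125]
```

View pics/w6.png

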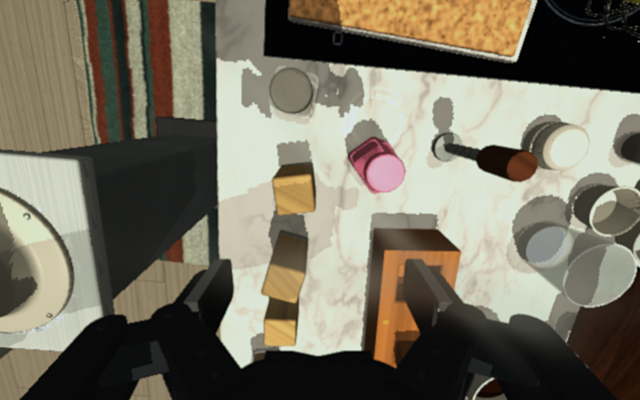

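Middle riser's top at (295,197), pale jar (292,90), pink decoy (380,170), rod standing again (foot 445,147), long riser (288,268), short (281,322).

Run:
```python
from h import *
c=snap('wrist')
for p in [(276,181),(314,178),(315,212),(277,216)]: print(np.round(atz(c,p,.085),4))
print(np.mean([atz(c,p,.085) for p in [(276,181),(314,178),(315,212),(277,216)]],0))
```

```text
[0.4204 0.1723 0.085 ]
[0.4594 0.1789 0.085 ]
[0.4635 0.1421 0.085 ]
[0.4232 0.134  0.085 ]
[0.44162851 0.15680048 0.085     ]
```

Call:
send_rows --moves '[-0.45,-0.22,0,0,0,0.2,-0.5,-0.45,-0.22,0,0,0,0.2,-0.5,0,0,-0.9,0,0,0,-0.5,0,0,-0.9,0,0,0,-0.5,0,0,-0.9,0,0,0,-0.5,0,0,-0.9,0,0,0,-0.5,0,0,-0.9,0,0,0,-0.5,0,0,-0.9,0,0,0,-0.5]'

```text
time: 26.7
ee_pos: [0.441, 0.1566, 0.1026]
tcp_rot: [180.0, 0.2, 98.5]
wrist_force: [-0.5, 1.0, -0.6]
opening: 0.0642
grasp_force: 0.0
```

Call:
send_rows --moves '[0,0,-0.9,0,0,0,-0.5,0,0,-0.9,0,0,0,-0.5,0,0,-0.45,0,0,0,-0.5,0,0,0,0,0,0,0,0,0,0,0,0,0,1,0,0,0,0,0,0,1,0,0,0,0,0,0,1]'

```text
time: 27.58
ee_pos: [0.4419, 0.157, 0.0472]
tcp_rot: [180.0, 0.2, 98.5]
wrist_force: [-0.6, 0.6, -1.0]
opening: 0.0422
grasp_force: 60.5
```

Call:
send_rows --moves '[0,0,0.8,0,0,0,1,0,0,0.8,0,0,0,1,0,0,0.8,0,0,0,1,0,0,0.8,0,0,0,1,0,0,0.8,0,0,-0.25,1,0.2,-0.6,0.8,0,0,-0.24,1,0.7,-0.6,0,0,0,0,1,0.7,-0.5,0,0,0,0,1]'

```text
time: 28.58
ee_pos: [0.4824, 0.1139, 0.1671]
tcp_rot: [180.0, 0.2, 94.3]
wrist_force: [-0.1, 0.4, -2.6]
opening: 0.0414
grasp_force: 60.8
```

Call:
send_rows --moves '[0.8,-0.4,0,0,0,0,1,0.8,-0.4,0,0,0,0,1,0.8,-0.4,0,0,0,0,1,0.8,-0.4,0,0,0,0,1,0.8,-0.4,0,0,0,0,1,0.55,-0.35,0,0,0,0,1,0,0,0,0,0,0,1]'

```text
time: 29.45
ee_pos: [0.5959, 0.055, 0.166]
tcp_rot: [-179.9, 0.2, 94.2]
wrist_force: [-0.3, 0.8, -2.9]
opening: 0.0418
grasp_force: 61.0
```

Run:
```python
from h import *
c=snap('wrist','w7.png'); o=bot.get_obs(); print(o['ee_pos'],o['tcp_rot'],o['wrist_force'],o['q'][5],o['opening'])
cv2.imwrite('pics/w7c.png',cv2.resize(c['color'][80:330,200:450,::-1],None,fx=2.4,fy=2.4,interpolation=cv2.INTER_CUBIC))
```

```text
[0.59538396 0.05540815 0.16623184] [-1.79934892e+02  1.66615938e-01  9.42378623e+01] [-0.22511751  0.49290637 -2.75771262] 91.15789752667686 0.041532870832385056
```

View pics/w7c.png

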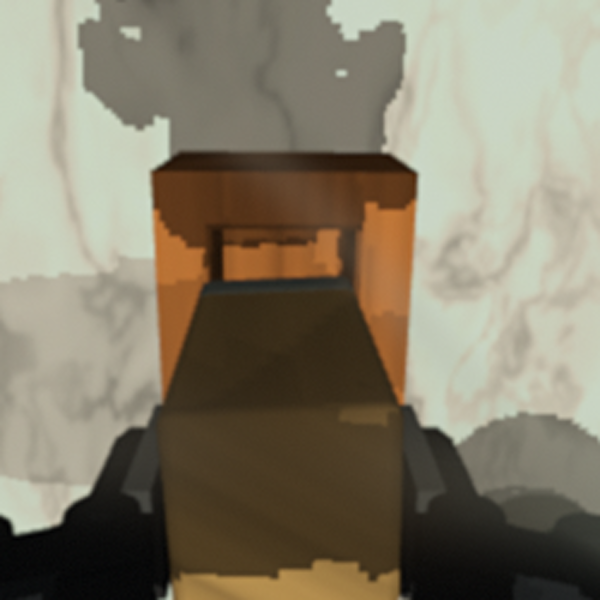

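Crop: well's far edge from (208,228) to (358,228), block end corners (153,172),(416,172), riser foot's far bottom edge (207,281)–(352,281).

Run:
```python
from h import *
c=snap('wrist')
I=lambda p:(p[0]/2.4+200-.3,p[1]/2.4+80-.3)
for n,p,z in [('well',(208,228),.07),('well',(358,228),.07),('blk',(153,172),.07),('blk',(416,172),.07),('foot',(207,281),.119),('foot',(352,281),.119)]:
    print(n,np.round(atz(c,I(p),z),4))
v,e=stand_fit(c,[I(p) for p in [(208,228),(358,228),(153,172),(416,172)]],[(-.025,.125),(.025,.125),(-.045,.145),(.045,.145)],.07);print(v,e,v[0]-.1*np.sin(v[2]),v[1]+.1*np.cos(v[2]))
```

```text
well [0.5673 0.0798 0.07  ]
well [0.6191 0.0836 0.07  ]
blk [0.5479 0.0977 0.07  ]
blk [0.6367 0.1042 0.07  ]
foot [0.5723 0.0749 0.119 ]
foot [0.6131 0.078  0.119 ]
[ 0.6024971  -0.0433385   0.07205805] 1.5094982650395536 0.5952975269764827 0.05640199065135389
```

Call:
send_rows --moves '[0.04,0.04,-0.4,0,0,0,1,0,0,-0.4,0,0,0,1,0,0,-0.4,0,0,0,1,0,0,-0.4,0,0,0,1,0,0,-0.4,0,0,0,1,0,0,-0.4,0,0,0,1,0,0,0,0,0,0,1]'

```text
time: 30.42
ee_pos: [0.5959, 0.0566, 0.1057]
tcp_rot: [-179.9, 0.2, 94.3]
wrist_force: [0.2, -0.1, -3.0]
opening: 0.0415
grasp_force: 60.9
```

Call:
send_rows --moves '[0,0,-0.4,0,0,0,1,0,0,-0.4,0,0,0,1,0,0,-0.2,0,0,0,1,0,0,-0.1,0,0,0,1,0,0,0,0,0,0,1]'

```text
time: 31.05
ee_pos: [0.5964, 0.0566, 0.0792]
tcp_rot: [-180.0, 0.2, 94.3]
wrist_force: [-0.6, 0.1, -3.3]
opening: 0.0418
grasp_force: 60.9
```

Call:
send_rows --moves '[0,0,-0.08,0,0,0,1,0,0,0,0,0,0,0,0,0,0,0,0,0,-0.5,0,0,0,0,0,0,-0.5,0,0,0.6,0,0,0,-0.5,0,0,0.8,0,0,0,-0.5,0,0,0.8,0,0,0,-0.7,0,0,0.8,0,0,0,-1]'

```text
time: 32.05
ee_pos: [0.5967, 0.0567, 0.1544]
tcp_rot: [179.9, 0.2, 94.3]
wrist_force: [0.6, -0.2, 0.1]
opening: 0.0855
grasp_force: 0.0
```

Call:
send_rows --moves '[-0.9,-0.3,0.8,0,0,0,-1,-0.9,-0.4,0.8,0,0,0,-1,-0.9,-0.4,0.8,0,0,0,-1,-0.9,-0.5,0,0,0,0,-1,-0.9,-0.5,0,0,0,0,-1,-0.9,-0.5,0,0,0,0,-1,-0.6,-0.5,0,0,0,0,-1,0,0,0,0,0,0,-1]'

```text
time: 33.05
ee_pos: [0.4462, -0.0215, 0.2133]
tcp_rot: [179.9, 0.2, 94.2]
wrist_force: [0.0, -0.0, 0.5]
opening: 0.0854
grasp_force: 0.0
```

Run:
```python
from h import *
c=snap('wrist','w8.png'); o=bot.get_obs(); print(o['ee_pos'],o['tcp_rot'],o['wrist_force'],o['q'][5])
for q in ('riser_middle_mid','riser_short_mid','riser_long_mid','well_left'): lm('wrist',c,q,Q[q] if 'dle' not in q else .0725,2)
for a in('scene','top'):
    c2=snap(a)
    for q in ('riser_middle_mid','riser_short_mid','riser_long_mid'): lm(a,c2,q,Q[q]if 'dle' not in q else .0725,1)
cv2.imwrite('pics/w8c.png',c['color'][:,:,::-1])
```

```text
[ 0.44669803 -0.02110876  0.21301176] [1.79910289e+02 1.78478835e-01 9.42220193e+01] [ 0.76619244 -0.97439866  0.15638713] 83.17832422983967
wrist riser_middle_mid 0.96 [482. 122.] [0.595 0.057 0.073]
wrist riser_short_mid 0.87 [305. 193.] [ 0.432 -0.034  0.035]
wrist riser_short_mid 0.68 [482. 121.] [0.615 0.058 0.035]
scene riser_middle_mid 0.78 [345. 226.] [0.601 0.055 0.073]
scene riser_short_mid 0.55 [320. 305.] [ 0.436 -0.031  0.035]
scene riser_long_mid 0.94 [290. 275.] [0.435 0.06  0.05 ]
top riser_middle_mid 0.56 [333. 202.] [0.594 0.068 0.073]
top riser_short_mid 0.69 [376. 268.] [ 0.435 -0.041  0.035]
top riser_long_mid 0.83 [335. 268.] [0.434 0.06  0.05 ]
```

View pics/w8.png

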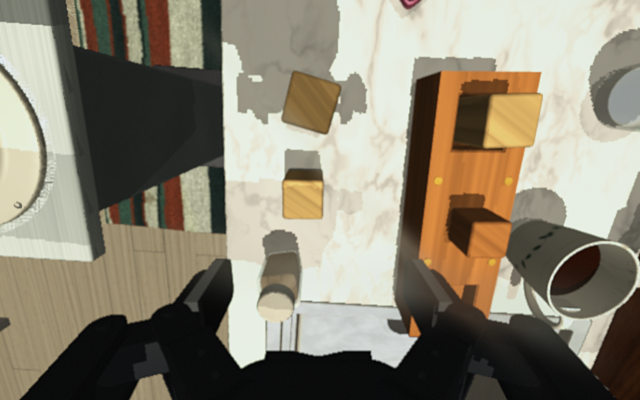

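Middle riser is in the left well (512,120 top). Short riser's top face spans (283,180)–(324,219), square to the image; long riser at (312,100) is the leftover.

Run:
```python
from h import *
c=snap('wrist'); P=[(283,181),(324,180),(324,219),(283,219)]
print(np.round([atz(c,p,.07) for p in P],4), np.mean([atz(c,p,.07) for p in P],0))
```

```text
[[ 0.4111 -0.0127  0.07  ]
 [ 0.4518 -0.0087  0.07  ]
 [ 0.4552 -0.0499  0.07  ]
 [ 0.4127 -0.0531  0.07  ]] [ 0.43270176 -0.0310899   0.07      ]
```

Call:
send_rows --moves '[-0.28,-0.2,-0.5,0,0,0,-0.5,-0.28,-0.22,-0.9,0,0,0,-0.5,0,0,-0.9,0,0,0,-0.5,0,0,-0.9,0,0,0,-0.5,0,0,-0.9,0,0,0,-0.5,0,0,-0.9,0,0,0,-0.5,0,0,-0.9,0,0,0,-0.5,0,0,-0.9,0,0,0,-0.5]'

```text
time: 34.75
ee_pos: [0.4325, -0.0313, 0.0417]
tcp_rot: [180.0, 0.2, 94.3]
wrist_force: [0.1, 0.5, 0.2]
opening: 0.0644
grasp_force: 0.0
```

Call:
send_rows --moves '[0,0,-0.4,0,0,0,-0.5,0,0,0,0,0,0,0,0,0,0,0,0,0,1,0,0,0,0,0,0,1,0,0,0,0,0,0,1]'

```text
time: 35.38
ee_pos: [0.4327, -0.0314, 0.0327]
tcp_rot: [180.0, 0.2, 94.3]
wrist_force: [-0.1, 0.9, 1.1]
opening: 0.0413
grasp_force: 60.8
```

Call:
send_rows --moves '[0,0,0.8,0,0,0,1,0,0,0.8,0,0,0,1,0,0,0.8,0,0,0,1,0,0,0.8,0,0,0,1,0,0,0.8,0,0,0,1,0.5,-0.2,0.8,0,0,0,1,0.8,-0.5,0.2,0,0,0,1,0.8,-0.5,0,0,0,0,1]'

```text
time: 36.38
ee_pos: [0.4859, -0.0617, 0.1581]
tcp_rot: [179.9, 0.2, 94.3]
wrist_force: [-0.9, -0.3, -3.0]
opening: 0.0412
grasp_force: 61.6
```

Call:
send_rows --moves '[0.8,-0.5,0,0,0,0,1,0.8,-0.5,0,0,0,0,1,0.8,-0.5,0,0,0,0,1,0.8,-0.5,0,0,0,0,1,0.8,-0.6,0,0,0,0,1,0.6,-0.6,0,0,0,0,1,0.4,-0.5,0,0,0,0,1,0,0,0,0,0,0,1]'

```text
time: 37.38
ee_pos: [0.6102, -0.1544, 0.1566]
tcp_rot: [-180.0, 0.2, 94.2]
wrist_force: [-0.1, 0.3, -3.1]
opening: 0.0411
grasp_force: 61.6
```

Run:
```python
from h import *
c=snap('wrist','w9.png'); o=bot.get_obs(); print(o['ee_pos'],o['tcp_rot'],o['wrist_force'],o['q'][5],o['opening'])
cv2.imwrite('pics/w9c.png',cv2.resize(c['color'][80:330,200:450,::-1],None,fx=2.4,fy=2.4,interpolation=cv2.INTER_CUBIC))
```

```text
[ 0.60979781 -0.15388049  0.15681728] [-1.79953334e+02  1.48400224e-01  9.42462931e+01] [-0.5375792   0.55443327 -2.55719493] 71.66152964932849 0.04128043684567829
```

View pics/w9c.png

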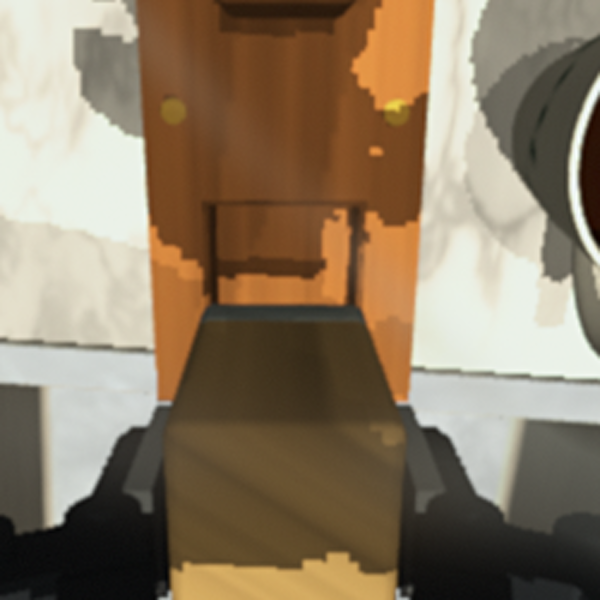

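Run:
```python
from h import *
c=snap('wrist')
I=lambda p:(p[0]/2.4+200-.3,p[1]/2.4+80-.3)
W=np.mean([atz(c,I(p),.07) for p in((205,203),(364,203))],0);F=np.mean([atz(c,I(p),.124) for p in((207,307),(357,307))],0)
a=np.radians(4.2);d=np.array([-np.sin(a),np.cos(a),0])
print(W-.025*d,F-.021*d,W-F-.004*d)
```

```text
[ 0.60923349 -0.14220731  0.07      ] [ 0.60960658 -0.15678608  0.124     ] [-0.00037309  0.01457877 -0.054     ]
```

Call:
send_rows --moves '[0,0.52,0,0,0,0,1,0,0,-0.4,0,0,0,1,0,0,-0.4,0,0,0,1,0,0,-0.4,0,0,0,1,0,0,-0.4,0,0,0,1,0,0,-0.4,0,0,0,1,0,0,-0.4,0,0,0,1,0,0,0,0,0,0,1]'

```text
time: 38.48
ee_pos: [0.6094, -0.1408, 0.0962]
tcp_rot: [-179.9, 0.1, 94.3]
wrist_force: [0.2, -0.5, -2.4]
opening: 0.041
grasp_force: 61.6
```

Call:
send_rows --moves '[0,0,-0.4,0,0,0,1,0,0,-0.2,0,0,0,1,0,0,-0.1,0,0,0,1,0,0,0,0,0,0,1]'

```text
time: 38.98
ee_pos: [0.6099, -0.1408, 0.0797]
tcp_rot: [-180.0, 0.2, 94.3]
wrist_force: [-0.1, 0.5, -3.3]
opening: 0.041
grasp_force: 61.6
```

Call:
send_rows --moves '[0,0,0,0,0,0,0,0,0,0,0,0,0,-0.5,0,0,0,0,0,0,-0.5,0,0,0.6,0,0,0,-0.5,0,0,0.8,0,0,0,-0.5,0,0,0.8,0,0,0,-0.7,0,0,0.8,0,0,0,-1,0,0,0.8,0,0,0,-1]'

```text
time: 39.98
ee_pos: [0.6101, -0.1409, 0.1768]
tcp_rot: [179.9, 0.2, 94.3]
wrist_force: [1.3, 0.7, 0.2]
opening: 0.0855
grasp_force: 0.0
```

Run:
```python
from h import *
o=bot.get_obs(); print(o['ee_pos'],o['tcp_rot'],o['q'][5])
for a in('wrist','scene','top'):
    c=snap(a,'a_%s.png'%a)
    lm(a,c,'riser_short_mid',.08,2);lm(a,c,'riser_middle_mid',.0725,2);lm(a,c,'riser_long_mid',.05,1)
    lm(a,c,'liner_mid',.026,1);lm(a,c,'slab_mid',.013,1)
cv2.imwrite('pics/a_c.png',np.vstack([cv2.resize(cv2.imread('pics/a_scene.png')[140:330,190:480],None,fx=1.9,fy=1.9),cv2.resize(cv2.imread('pics/a_top.png')[150:260,180:470],None,fx=1.9,fy=1.9)]))
```

```text
[ 0.61007312 -0.14086316  0.17683556] [179.92537867   0.19666129  94.27249566] 72.80117171188762
wrist riser_long_mid 0.72 [431. 162.] [ 0.713 -0.101  0.05 ]
scene riser_short_mid 0.88 [415. 271.] [ 0.613 -0.131  0.08 ]
scene riser_middle_mid 0.79 [344. 226.] [0.599 0.057 0.073]
scene riser_long_mid 0.87 [292. 274.] [0.44  0.059 0.05 ]
scene liner_mid 0.45 [336. 173.] [0.741 0.218 0.026]
top riser_short_mid 0.64 [417. 195.] [ 0.612 -0.136  0.08 ]
top riser_short_mid 0.59 [252. 270.] [0.428 0.258 0.08 ]
top riser_middle_mid 0.84 [334. 198.] [0.603 0.066 0.073]
top riser_middle_mid 0.48 [396. 156.] [ 0.71  -0.089  0.073]
top riser_long_mid 0.53 [333. 265.] [0.441 0.065 0.05 ]
top liner_mid 0.56 [220. 223.] [0.542 0.349 0.026]
top slab_mid 0.74 [218. 224.] [0.54  0.359 0.013]
```

View pics/a_c.png

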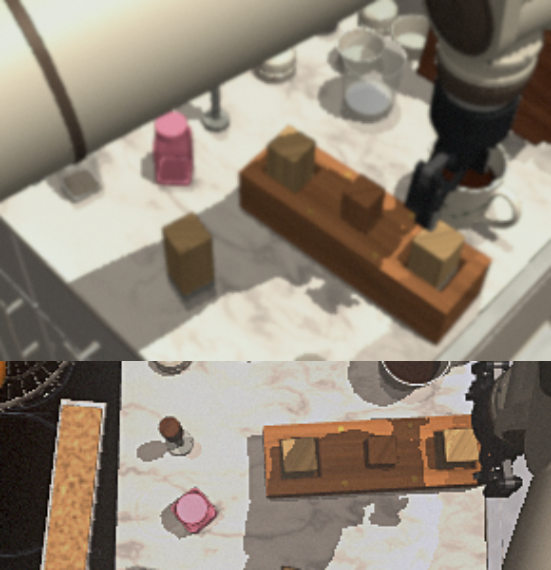

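Short riser sits in the right well, middle in the left, both level with the post. Now the liner.

Call:
send_rows --moves '[0,0.3,0.9,0,0,0.47,-1,-0.14,0.6,0.9,0,0,0.47,-1,-0.14,0.8,0.9,0,0,0.47,-1,-0.14,0.9,0.9,0,0,0.47,-1,-0.14,0.9,0,0,0,0.47,-1,-0.14,0.9,0,0,0,0.47,-1,-0.14,0.9,0,0,0,0.47,-1,-0.14,0.9,0,0,0,0.47,-1]'

```text
time: 41.88
ee_pos: [0.5848, 0.0156, 0.2634]
tcp_rot: [-179.9, 0.1, 126.8]
wrist_force: [-1.0, 0.8, 0.1]
opening: 0.0855
grasp_force: 0.0
```

Call:
send_rows --moves '[-0.14,0.9,0,0,0,0.47,-1,-0.14,0.9,0,0,0,0.47,-1,-0.14,0.9,0,0,0,0.47,-1,-0.14,0.9,0,0,0,0.47,-1,-0.14,0.9,0,0,0,0.47,-1,-0.14,0.9,0,0,0,0.47,-1,-0.14,0.9,0,0,0,0.47,-1,-0.14,0.9,0,0,0,0.47,-1]'

```text
time: 42.88
ee_pos: [0.5566, 0.1954, 0.2634]
tcp_rot: [-179.9, 0.1, 159.2]
wrist_force: [-0.2, -1.1, -0.8]
opening: 0.0855
grasp_force: 0.0
```

Call:
send_rows --moves '[-0.14,0.9,0,0,0,0.47,-1,-0.14,0.9,0,0,0,0.47,-1,-0.14,0.9,0,0,0,0.47,-1,-0.14,0.9,0,0,0,0.47,-1,-0.14,0.9,0,0,0,0,-1,-0.14,0.9,0,0,0,0,-1,-0.14,0.9,0,0,0,0,-1,0,0,0,0,0,0,-1]'

```text
time: 43.88
ee_pos: [0.5325, 0.3535, 0.2643]
tcp_rot: [-180.0, 0.1, 175.1]
wrist_force: [0.2, 1.2, 0.7]
opening: 0.0849
grasp_force: 0.0
```

```bash
cat > lin.py <<'E'
from h import *
import sys
# fit liner & slab top rectangles from the wrist picture
c=snap('wrist',sys.argv[1]); o=bot.get_obs(); print(o['ee_pos'],o['tcp_rot'],o['q'][5],o['wrist_force'])
for q in ('liner_mid','slab_mid'):
    lm('wrist',c,q,Q[q],1)
    for r in bot.trace('wrist',q)[:1]:
        m=r['region'].astype(np.uint8); cnt=max(cv2.findContours(m,0,1)[0],key=cv2.contourArea)[:,0]
        z=.026 if q[0]=='l' else .02
        W=np.array([atz(c,p,z)[:2] for p in cnt.astype(float)],np.float32)
        (cx,cy),(a,b),ang=cv2.minAreaRect(W*1000); print(q,r['p'],r['extent'],'ctr',cx,cy,'size',a,b,'ang',ang)
E
python3 lin.py w10.png
```

```text
[0.53274261 0.35260422 0.26450325] [-1.79982200e+02  1.60339128e-01  1.75117915e+02] 38.43189885715508 [0.37499513 1.19106588 0.77912239]
wrist liner_mid 0.84 [323. 177.] [0.537 0.359 0.026]
liner_mid 0.65 [300.4, 80.4, 346.1, 264.4] ctr 543.5031127929688 356.35552978515625 size 54.84757995605469 248.92410278320312 ang 86.04497528076172
slab_mid 0.59 [299.5, 79.7, 349.5, 267.8] ctr 547.185546875 358.9598388671875 size 60.81064987182617 258.5555419921875 ang 85.13773345947266
```

View pics/w10.png

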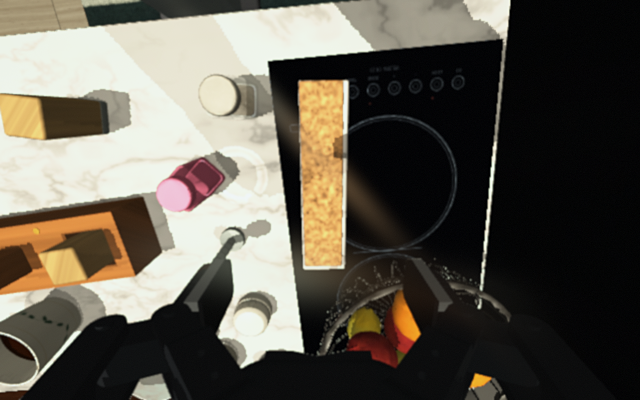

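Liner at (300–346, 80–264) lies on the slab (white rim visible at right); measured size 249 x 55 mm matches.

Call:
send_rows --moves '[0.22,0.08,-0.9,0,0,0.1,-1,0.21,0.08,-0.9,0,0,0,-1,0,0,-0.9,0,0,0,-1,0,0,-0.9,0,0,0,-1,0,0,-0.9,0,0,0,-1,0,0,-0.9,0,0,0,-1,0,0,-0.9,0,0,0,-1,0,0,-0.9,0,0,0,-1]'

```text
time: 45.12
ee_pos: [0.544, 0.355, 0.0844]
tcp_rot: [180.0, 0.2, 175.9]
wrist_force: [0.8, 0.1, 0.9]
opening: 0.0854
grasp_force: 0.0
```

Call:
send_rows --moves '[0,0,-0.9,0,0,0,-1,0,0,-0.9,0,0,0,-1,0,0,-0.5,0,0,0,-1,0,0,-0.3,0,0,0,-0.55,0,0,0,0,0,0,-0.42,0,0,0,0,0,0,-0.42]' --squeeze 25

```text
time: 45.88
ee_pos: [0.5441, 0.3559, 0.0207]
tcp_rot: [180.0, 0.2, 175.9]
wrist_force: [0.0, 0.2, 0.4]
opening: 0.0602
grasp_force: 0.0
```

Call:
send_rows --moves '[0,0,-0.16,0,0,0,-0.42,0,0,0,0,0,0,-0.2,0,0,0,0,0,0,0.3,0,0,0,0,0,0,1,0,0,0,0,0,0,1]'

```text
time: 46.5
ee_pos: [0.5442, 0.3562, 0.0167]
tcp_rot: [179.9, 0.3, 175.9]
wrist_force: [1.0, 1.7, 5.6]
opening: 0.0533
grasp_force: 29.7
```

Call:
send_rows --moves '[0,0,0.2,0,0,0,1,0,0,0.4,0,0,0,1,0,0,0.8,0,0,0,1,0,0,0.8,0,0,0,1,0,0,0.8,0,0,0,1,0,0,0.8,0,0,0,1,0,0,0.8,0,0,0,1,0,0,0,0,0,0,1]'

```text
time: 47.5
ee_pos: [0.5446, 0.3562, 0.1335]
tcp_rot: [179.9, 0.3, 175.9]
wrist_force: [-0.4, -0.6, -0.2]
opening: 0.0531
grasp_force: 26.4
```

```bash
python3 lin.py w11.png
```

```text
[0.54409813 0.35591919 0.13189683] [179.93295547   0.25619013 175.91832682] 37.316525531683915 [-0.37907674 -0.68325062 -1.3816031 ]
wrist liner_mid 0.68 [316. 267.] [0.609 0.349 0.026]
liner_mid 0.71 [248.7, 0.0, 386.6, 356.6] ctr 552.54052734375 353.9056701660156 size 101.97419738769531 327.7341613769531 ang 86.138671875
```

View pics/w11.png

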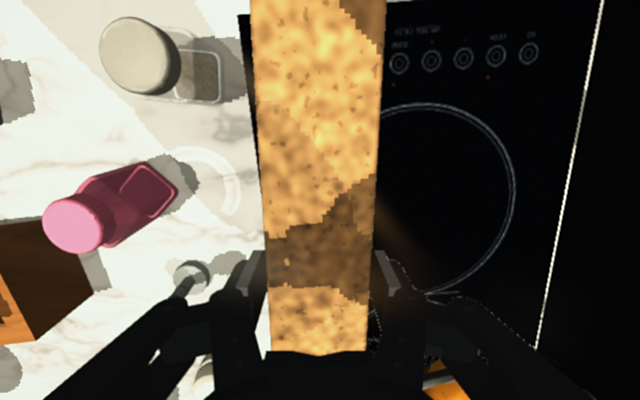

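The liner hangs level and square between the fingers (250–385 wide, pads at rows 250–290); carrying it to the stand.

Call:
send_rows --moves '[0,0,0.8,0,0,0,1,0,0,0.8,0,0,0,1,0,0,0.8,0,0,0,1,0,0,0.8,0,0,0,1,0.12,-0.4,0,0,0,-0.3,1,0.12,-0.8,0,0,0,-0.5,1,0.12,-0.8,0,0,0,-0.5,1,0.12,-0.8,0,0,0,-0.5,1]'

```text
time: 48.75
ee_pos: [0.5556, 0.2842, 0.2091]
tcp_rot: [-179.9, 0.1, 160.2]
wrist_force: [0.3, -0.5, -0.2]
opening: 0.0531
grasp_force: 26.5
```

Call:
send_rows --moves '[0.12,-0.8,0,0,0,-0.5,1,0.12,-0.8,0,0,0,-0.5,1,0.12,-0.8,0,0,0,-0.5,1,0.12,-0.8,0,0,0,-0.5,1,0.12,-0.8,0,0,0,-0.5,1,0.12,-0.8,0,0,0,-0.5,1,0.12,-0.8,0,0,0,-0.5,1,0.12,-0.8,0,0,0,-0.5,1]'

```text
time: 49.75
ee_pos: [0.5793, 0.1243, 0.2091]
tcp_rot: [-179.9, 0.1, 125.8]
wrist_force: [-0.3, 0.1, 0.5]
opening: 0.053
grasp_force: 26.5
```

Call:
send_rows --moves '[0.12,-0.8,0,0,0,-0.5,1,0.12,-0.8,0,0,0,-0.5,1,0.12,-0.8,0,0,0,-0.5,1,0.12,-0.8,0,0,0,-0.5,1,0.12,-0.8,0,0,0,-0.5,1,0.12,-0.8,0,0,0,-0.5,1,0.1,-0.8,0,0,0,-0.5,1,0.1,-0.8,0,0,0,-0.2,1]'

```text
time: 50.75
ee_pos: [0.6022, -0.0356, 0.2094]
tcp_rot: [-179.9, 0.2, 94.1]
wrist_force: [-0.5, -0.4, -0.5]
opening: 0.0527
grasp_force: 26.5
```

Call:
send_rows --moves '[0,0,0,0,0,0,1]'

```text
time: 50.88
ee_pos: [0.6025, -0.0359, 0.2099]
tcp_rot: [-179.9, 0.2, 94.2]
wrist_force: [-0.1, 0.7, -1.3]
opening: 0.053
grasp_force: 26.5
```

Call:
send_rows --moves '[0,-0.38,0,0,0,0,1,0,0,-0.9,0,0,0,1,0,0,-0.9,0,0,0,1,0,0,-0.9,0,0,0,1,0,0,0,0,0,0,1]'

```text
time: 51.5
ee_pos: [0.6017, -0.0436, 0.1416]
tcp_rot: [-179.8, 0.1, 94.3]
wrist_force: [0.1, 0.4, -0.4]
opening: 0.053
grasp_force: 26.5
```

```bash
cat > tr.py <<'E'
from h import *
import sys
q=sys.argv[1]; dz=float(sys.argv[2])
o=bot.get_obs(); print(o['ee_pos'],o['tcp_rot'],o['wrist_force'])
for a in sys.argv[3:]:
    c=snap(a,'t_%s_%d.png'%(a,int(o['time']*100))); z=dz if dz>.1 else o['ee_pos'][2]+dz
    lm(a,c,q,z,1)
    for r in bot.trace(a,q)[:1]:
        m=r['region'].astype(np.uint8); cnt=max(cv2.findContours(m,0,1)[0],key=cv2.contourArea)[:,0]
        W=np.array([atz(c,p,z)[:2] for p in cnt.astype(float)],np.float32)
        print(a,round(r['p'],2),r['extent'],np.round(cv2.minAreaRect(W*1000)[0],1),np.round(cv2.minAreaRect(W*1000)[1],1),cv2.minAreaRect(W*1000)[2])
E
python3 tr.py liner_mid .0093 top scene
```

```text
[ 0.60169371 -0.0436226   0.14160908] [-1.79828158e+02  1.47524166e-01  9.43198153e+01] [ 0.05370393  0.40188408 -0.41631136]
top liner_mid 0.84 [384. 196.] [ 0.599 -0.044  0.151]
top 0.6 [332.5, 184.1, 383.1, 210.4] [599.   22.2] [ 56.  118.1] 4.294231414794922
scene liner_mid 0.75 [354. 348.] [ 0.371 -0.178  0.151]
scene 0.62 [331.7, 193.1, 447.5, 269.4] [ 608.2 -104.6] [ 57.4 135.1] 4.898761749267578
```

Call:
send_rows --moves '[0.04,0,-0.4,0,0,0,1,0,0,-0.4,0,0,0,1,0,0,-0.2,0,0,0,1,0,0,-0.1,0,0,0,1,0,0,0,0,0,0,1]'

```text
time: 52.42
ee_pos: [0.6036, -0.0439, 0.1157]
tcp_rot: [-180.0, 0.2, 94.3]
wrist_force: [-0.1, -0.4, -0.8]
opening: 0.0529
grasp_force: 26.5
```

Call:
send_rows --moves '[0,0,-0.1,0,0,0,1,0,0,-0.05,0,0,0,1,0,0,0,0,0,0,1]'

```text
time: 52.8
ee_pos: [0.6037, -0.0438, 0.112]
tcp_rot: [180.0, 0.2, 94.3]
wrist_force: [-0.2, 0.8, -0.8]
opening: 0.0533
grasp_force: 26.5
```

Call:
send_rows --moves '[0,0,-0.04,0,0,0,1,0,0,0,0,0,0,-0.3,0,0,0,0,0,0,-0.6,0,0,0,0,0,0,-1,0,0,0.4,0,0,0,-1,0,0,0.8,0,0,0,-1,0,0,0.8,0,0,0,-1,0,0,0.8,0,0,0,-1]'

```text
time: 53.8
ee_pos: [0.6038, -0.0438, 0.1825]
tcp_rot: [180.0, 0.2, 94.3]
wrist_force: [-0.0, 0.8, 0.4]
opening: 0.0854
grasp_force: 0.0
```

Call:
send_rows --moves '[0,0.4,0.8,0,0,0,-1,-0.1,0.8,0.8,0,0,0.5,-1,-0.12,0.8,0.5,0,0,0.5,-1,-0.12,0.8,0,0,0,0.5,-1,-0.12,0.8,0,0,0,0.5,-1,-0.12,0.8,0,0,0,0.5,-1,-0.12,0.8,0,0,0,0.5,-1,-0.12,0.8,0,0,0,0.5,-1]'

```text
time: 54.8
ee_pos: [0.5831, 0.1068, 0.2344]
tcp_rot: [180.0, 0.2, 124.5]
wrist_force: [-0.6, -0.1, -0.7]
opening: 0.0853
grasp_force: 0.0
```

Call:
send_rows --moves '[-0.12,0.8,0,0,0,0.5,-1,-0.12,0.8,0,0,0,0.5,-1,-0.12,0.8,0,0,0,0.5,-1,-0.12,0.8,0,0,0,0.5,-1,-0.12,0.8,0,0,0,0.5,-1,-0.12,0.8,0,0,0,0.5,-1,-0.12,0.8,0,0,0,0.5,-1,-0.12,0.8,0,0,0,0.5,-1]'

```text
time: 55.8
ee_pos: [0.5591, 0.2669, 0.2344]
tcp_rot: [180.0, 0.2, 158.9]
wrist_force: [-0.7, 0.1, -0.8]
opening: 0.0853
grasp_force: 0.0
```

Call:
send_rows --moves '[-0.12,0.8,0,0,0,0.5,-1,-0.12,0.8,0,0,0,0.5,-1,-0.12,0.8,0,0,0,0.5,-1,-0.12,0.8,0,0,0,0.5,-1,-0.12,0.8,0,0,0,0,-1,0,0,0,0,0,0,-1]'

```text
time: 56.55
ee_pos: [0.5439, 0.3675, 0.2335]
tcp_rot: [180.0, 0.2, 175.9]
wrist_force: [-0.1, 0.2, 0.5]
opening: 0.0853
grasp_force: 0.0
```

```bash
python3 tr.py liner_mid .121 top scene wrist; sed -i 's/z=dz if dz>.1/z=dz if dz<0 or dz>.1/' tr.py
python3 - <<'E'
from h import *
c=snap('wrist','w12.png')
for q in ('slab_mid',):
    lm('wrist',c,q,.02,1)
    r=bot.trace('wrist',q)[0]
    m=r['region'].astype(np.uint8); cnt=max(cv2.findContours(m,0,1)[0],key=cv2.contourArea)[:,0]
    W=np.array([atz(c,p,.02)[:2] for p in cnt.astype(float)],np.float32)
    print(r['p'],r['extent'],cv2.minAreaRect(W*1000))
c=snap('top');lm('top',c,'slab_mid',.02,1)
E
```

```text
[0.54385064 0.36745169 0.23353641] [1.79992895e+02 1.66691333e-01 1.75912461e+02] [-0.05369584  0.21988368  0.51929091]
top liner_mid 0.65 [387. 196.] [ 0.604 -0.055  0.121]
top 0.88 [330.4, 186.4, 434.2, 210.8] [606.  -43.5] [ 56.2 249.8] 4.367788314819336
scene liner_mid 0.76 [387. 239.] [ 0.606 -0.054  0.121]
scene 0.94 [330.4, 203.0, 440.9, 277.9] [602.  -45.9] [ 55.9 250.7] 3.996907949447632
wrist 0.77 [0.0, 244.3, 49.7, 298.2] [595.7  56.5] [55.2 54.6] 4.3141913414001465
wrist slab_mid 0.56 [314. 178.] [0.544 0.36  0.02 ]
0.69 [286.0, 69.0, 341.2, 273.2] ((548.0374755859375, 357.114990234375), (62.701419830322266, 259.57928466796875), 85.5921630859375)
top slab_mid 0.71 [216. 224.] [0.539 0.36  0.02 ]
```

Liner lies at (0.604, −0.045), 4.2°, full 250 mm visible at the right height. Now the slab.

Call:
send_rows --moves '[0.08,-0.2,-0.9,0,0,0,-1,0.08,-0.18,-0.9,0,0,0,-1,0,0,-0.9,0,0,0,-1,0,0,-0.9,0,0,0,-1,0,0,-0.9,0,0,0,-1,0,0,-0.9,0,0,0,-1,0,0,-0.9,0,0,0,-1,0,0,-0.9,0,0,0,-1]' --squeeze 70

```text
time: 58.25
ee_pos: [0.5481, 0.3567, 0.0528]
tcp_rot: [180.0, 0.2, 175.9]
wrist_force: [-1.1, 0.3, 0.4]
opening: 0.0855
grasp_force: 0.0
```

Call:
send_rows --moves '[0,0,-0.9,0,0,0,-1,0,0,-0.6,0,0,0,-1,0,0,-0.3,0,0,0,-1,0,0,0,0,0,0,-0.7]'

```text
time: 58.75
ee_pos: [0.5481, 0.3566, 0.0085]
tcp_rot: [-180.0, 0.2, 175.9]
wrist_force: [0.7, 0.1, -0.6]
opening: 0.0728
grasp_force: 0.0
```

Call:
send_rows --moves '[0,0,-0.16,0,0,0,-0.6,0,0,0,0,0,0,0,0,0,0,0,0,0,1,0,0,0,0,0,0,1]'

```text
time: 59.25
ee_pos: [0.5487, 0.3573, 0.0058]
tcp_rot: [179.9, 0.3, 175.9]
wrist_force: [0.0, 1.4, 5.7]
opening: 0.0601
grasp_force: 77.8
```

Call:
send_rows --moves '[0,0,0.2,0,0,0,1,0,0,0.5,0,0,0,1,0,0,0.8,0,0,0,1,0,0,0.8,0,0,0,1,0,0,0.8,0,0,0,1,0,0,0.8,0,0,0,1,0,0,0.8,0,0,0,1,0,0,0.8,0,0,0,1]'

```text
time: 60.25
ee_pos: [0.5482, 0.3567, 0.1439]
tcp_rot: [180.0, 0.2, 175.9]
wrist_force: [-0.3, -0.1, -5.6]
opening: 0.0598
grasp_force: 76.8
```

Call:
send_rows --moves '[0,0,0.8,0,0,0,1,0,0,0.8,0,0,0,1,0,0,0.8,0,0,0,1,0,0,0,0,0,0,1]'

```text
time: 60.75
ee_pos: [0.5488, 0.3571, 0.2047]
tcp_rot: [179.9, 0.3, 175.9]
wrist_force: [-0.5, 1.1, -5.5]
opening: 0.0599
grasp_force: 76.8
```

```bash
python3 tr.py slab_mid .0142 top scene; python3 -c "
from h import *
print(bot.get_obs()['torque'],bot.get_obs()['opening'])"
```

```text
[0.54880989 0.35707446 0.20474352] [179.86200673   0.34939356 175.91827099] [-0.51616577  1.11958193 -5.51118145]
top slab_mid 0.6 [197. 216.] [0.544 0.357 0.219]
top 0.76 [183.4, 152.9, 218.8, 256.4] [622.2 348.5] [ 63.9 110. ] 85.79847717285156
scene slab_mid 0.84 [229. 131.] [0.528 0.346 0.219]
scene 0.95 [175.8, 104.3, 288.1, 163.4] [484.3 349. ] [ 68.3 143. ] 86.4117660522461
[-0.00616317 -0.03354461 -0.02131781] 0.05993244161659839
```

Call:
send_rows --moves '[0.1,-0.4,0,0,0,-0.3,1,0.1,-0.8,0,0,0,-0.5,1,0.11,-0.8,0,0,0,-0.5,1,0.11,-0.8,0,0,0,-0.5,1,0.11,-0.8,0,0,0,-0.5,1,0.11,-0.8,0,0,0,-0.5,1,0.11,-0.8,0,0,0,-0.5,1,0.11,-0.8,0,0,0,-0.5,1]'

```text
time: 62.05
ee_pos: [0.5697, 0.2053, 0.2019]
tcp_rot: [-180.0, 0.2, 143.0]
wrist_force: [0.7, 0.1, -5.8]
opening: 0.0601
grasp_force: 76.8
```

Call:
send_rows --moves '[0.11,-0.8,0,0,0,-0.5,1,0.11,-0.8,0,0,0,-0.5,1,0.11,-0.8,0,0,0,-0.5,1,0.11,-0.8,0,0,0,-0.5,1,0.11,-0.8,0,0,0,-0.5,1,0.11,-0.8,0,0,0,-0.5,1,0.11,-0.8,0,0,0,-0.5,1,0.11,-0.8,0,0,0,-0.5,1]'

```text
time: 63.05
ee_pos: [0.5915, 0.0454, 0.202]
tcp_rot: [-180.0, 0.2, 108.6]
wrist_force: [-0.7, -0.2, -5.3]
opening: 0.0599
grasp_force: 76.8
```

Call:
send_rows --moves '[0.11,-0.8,0,0,0,-0.5,1,0.11,-0.8,0,0,0,-0.5,1,0.11,-0.8,0,0,0,-0.5,1,0.1,-0.8,0,0,0,-0.2,1,0,-0.4,0,0,0,0,1,0,0,-0.9,0,0,0,1,0,0,-0.9,0,0,0,1,0,0,0,0,0,0,1]'

```text
time: 64.05
ee_pos: [0.6014, -0.0433, 0.1553]
tcp_rot: [-179.8, 0.1, 94.3]
wrist_force: [0.4, -0.0, -4.4]
opening: 0.0601
grasp_force: 77.9
```

```bash
python3 tr.py slab_mid .0142 top scene
```

```text
[ 0.60137678 -0.04329878  0.15529283] [-1.79813163e+02  1.39709425e-01  9.43109519e+01] [ 0.35373602 -0.02322342 -4.43548578]
top slab_mid 0.71 [381. 198.] [ 0.594 -0.035  0.169]
top 0.93 [326.1, 184.3, 382.2, 210.5] [597.1  25.2] [ 63.5 124.1] 3.2573752403259277
scene slab_mid 0.71 [381. 226.] [ 0.592 -0.045  0.169]
scene 0.86 [323.5, 184.0, 449.1, 270.2] [ 604.9 -106.4] [ 68.3 138.5] 4.337043762207031
```

Call:
send_rows --moves '[0.06,-0.02,-0.4,0,0,0,1,0,0,-0.4,0,0,0,1,0,0,-0.3,0,0,0,1,0,0,-0.1,0,0,0,1,0,0,0,0,0,0,1]'

```text
time: 64.97
ee_pos: [0.6039, -0.0438, 0.1269]
tcp_rot: [-180.0, 0.2, 94.3]
wrist_force: [0.1, -0.6, -5.0]
opening: 0.0599
grasp_force: 77.9
```

Call:
send_rows --moves '[0,0,-0.08,0,0,0,1,0,0,0,0,0,0,1]'

```text
time: 65.22
ee_pos: [0.604, -0.0438, 0.1251]
tcp_rot: [180.0, 0.2, 94.3]
wrist_force: [0.0, 0.3, -6.0]
opening: 0.0598
grasp_force: 78.0
```

Call:
send_rows --moves '[0,0,-0.08,0,0,0,1,0,0,-0.06,0,0,0,1,0,0,0,0,0,0,1]'

```text
time: 65.6
ee_pos: [0.6038, -0.0438, 0.1214]
tcp_rot: [-180.0, 0.2, 94.3]
wrist_force: [-0.1, -0.4, -4.6]
opening: 0.0599
grasp_force: 78.0
```

Call:
send_rows --moves '[0,0,-0.05,0,0,0,1,0,0,0,0,0,0,1]'

```text
time: 65.85
ee_pos: [0.6041, -0.0438, 0.1206]
tcp_rot: [180.0, 0.2, 94.3]
wrist_force: [-0.4, -0.0, -1.4]
opening: 0.0595
grasp_force: 78.2
```

Call:
send_rows --moves '[0,0,0,0,0,0,-0.3,0,0,0,0,0,0,-0.6,0,0,0,0,0,0,-1,0,0,0.4,0,0,0,-1,0,0,0.8,0,0,0,-1,0,0,0.8,0,0,0,-1,0,0,0.8,0,0,0,-1,0,0,0.8,0,0,0,-1]'

```text
time: 66.85
ee_pos: [0.604, -0.0438, 0.212]
tcp_rot: [179.9, 0.2, 94.3]
wrist_force: [0.4, 0.5, 0.5]
opening: 0.0857
grasp_force: 0.0
```

Call:
send_rows --moves '[-0.9,-0.4,0.5,0,0,0,-1,-0.9,-0.4,0,0,0,0,-1,-0.9,-0.4,0,0,0,0,-1,-0.9,-0.4,0,0,0,0,-1,-0.9,-0.4,0,0,0,0,-1,-0.9,-0.4,0,0,0,0,-1,-0.9,-0.4,0,0,0,0,-1,0,0,0,0,0,0,-1]'

```text
time: 67.85
ee_pos: [0.4458, -0.1143, 0.2242]
tcp_rot: [179.9, 0.2, 94.2]
wrist_force: [0.1, 0.8, 0.3]
opening: 0.0858
grasp_force: 0.0
```

```bash
python3 tr.py slab_mid .135 top scene
python3 - <<'E'
from h import *
c=snap('wrist','w13.png')
lm('wrist',c,'jar_tan_mid',.048,2)
for r in bot.trace('wrist','jar_tan_mid')[:2]:
    m=r['region'].astype(np.uint8); print(r['p'],r['extent'])
for a in('top','scene'):
    c=snap(a); lm(a,c,'jar_tan_mid',.048,1);lm(a,c,'jar_pale_mid',.048,2)
E
```

```text
[ 0.44576047 -0.11431878  0.22422849] [179.88430982   0.21521825  94.20344057] [0.09378758 0.83686515 0.27576636]
top slab_mid 0.74 [381. 196.] [ 0.602 -0.041  0.135]
top 0.7 [326.2, 182.5, 436.3, 211.5] [604.6 -43.5] [ 62.2 256.8] 4.201539039611816
scene slab_mid 0.75 [378. 237.] [ 0.59  -0.044  0.135]
scene 0.98 [324.4, 203.5, 443.9, 279.3] [ 604.6 -116.2] [ 67.9 121.4] 4.096113681793213
wrist jar_tan_mid 0.87 [281. 208.] [ 0.407 -0.145  0.048]
wrist jar_tan_mid 0.6 [543. 188.] [ 0.699 -0.1    0.048]
0.7 [402.4, 0.0, 496.2, 266.0]
0.69 [257.0, 181.0, 308.9, 241.9]
top jar_tan_mid 0.69 [419. 279.] [ 0.411 -0.144  0.048]
top jar_pale_mid 0.94 [283. 228.] [0.531 0.189 0.048]
top jar_pale_mid 0.82 [255. 270.] [0.427 0.256 0.048]
scene jar_tan_mid 0.6 [351. 346.] [ 0.409 -0.142  0.048]
scene jar_pale_mid 0.93 [281. 220.] [0.524 0.186 0.048]
scene jar_pale_mid 0.6 [229. 223.] [0.433 0.265 0.048]
```

Call:
send_rows --moves '[-0.73,-0.6,-0.2,0,0,0,-1,-0.73,-0.6,-0.2,0,0,0,-1,0,0,0,0,0,0,-1]' --squeeze 40

```text
time: 68.97
ee_pos: [0.4092, -0.1444, 0.2128]
tcp_rot: [180.0, 0.2, 94.2]
wrist_force: [-0.3, -0.5, -1.0]
opening: 0.0854
grasp_force: 0.0
```

Run:
```python
from h import *
c=snap('wrist','w14.png');print(bot.get_obs()['ee_pos'])
lm('wrist',c,'jar_tan_mid',.048,1)
r=bot.trace('wrist','jar_tan_mid')
for k in r[:2]: print(k['p'],k['extent'])
cv2.imwrite('pics/w14c.png',cv2.resize(c['color'][120:340,200:440,::-1],None,fx=2.5,fy=2.5,interpolation=cv2.INTER_CUBIC))
```

```text
[ 0.40988281 -0.1440144   0.2129657 ]
wrist jar_tan_mid 0.79 [316. 186.] [ 0.407 -0.144  0.048]
0.93 [294.9, 159.1, 343.9, 219.6]
```

View pics/w14c.png

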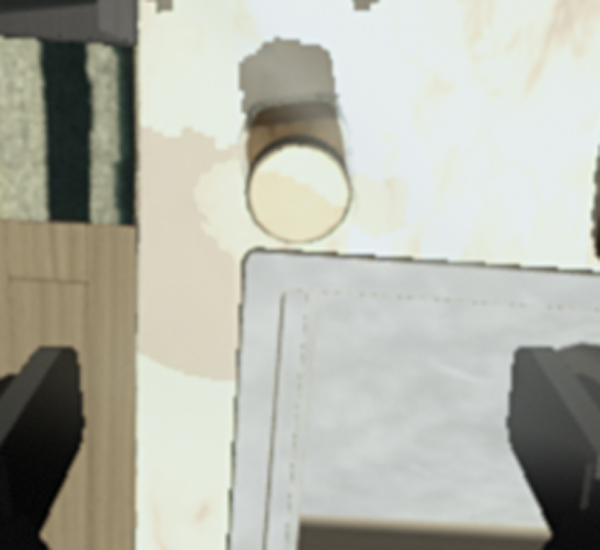

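The tan jar's cap is at image (319,196), body square to the image, right by the sink rim (the sink starts at image row ~220).

```bash
python3 -c "
from h import *
c=snap('wrist')
print(atz(c,(319.4,196.2),.096))"
```

```text
[ 0.41186029 -0.14155054  0.096     ]
```

Call:
send_rows --moves '[0.05,0.06,-0.88,0,0,0,-1,0,0,-0.88,0,0,0,-1,0,0,-0.88,0,0,0,-1,0,0,-0.88,0,0,0,-1,0,0,-0.88,0,0,0,-1,0,0,-0.88,0,0,0,-1,0,0,-0.88,0,0,0,-1,0,0,-0.88,0,0,0,-1]'

```text
time: 70.18
ee_pos: [0.4117, -0.1419, 0.0362]
tcp_rot: [180.0, 0.2, 94.3]
wrist_force: [-0.3, -0.7, -0.4]
opening: 0.0852
grasp_force: 0.0
```

Call:
send_rows --moves '[0,0,0,0,0,0,-0.5,0,0,0,0,0,0,0,0,0,0,0,0,0,1,0,0,0,0,0,0,1,0,0,0,0,0,0,1]'

```text
time: 70.8
ee_pos: [0.4118, -0.1425, 0.038]
tcp_rot: [179.9, 0.2, 94.3]
wrist_force: [-2.5, 1.1, 5.5]
opening: 0.0457
grasp_force: 40.0
```

Call:
send_rows --moves '[0,0,0.5,0,0,0,1,0,0,0.8,0,0,0,1,0,0,0.9,0,0,0,1,0,0,0.9,0,0,0,1,0,0,0.9,0,0,0,1,0,0,0.9,0,0,0,1,0,0,0.9,0,0,0,1,0,0,0.9,0,0,0,1]'

```text
time: 71.8
ee_pos: [0.4111, -0.1423, 0.2059]
tcp_rot: [180.0, 0.2, 94.3]
wrist_force: [-0.5, -0.0, -2.7]
opening: 0.0457
grasp_force: 40.2
```

Call:
send_rows --moves '[0.8,0.16,0,0,0,0,1,0.8,0.16,0,0,0,0,1,0.8,0.16,0,0,0,0,1,0.8,0.16,0,0,0,0,1,0.8,0.16,0,0,0,0,1,0.8,0.16,0,0,0,0,1,0.8,0.16,0,0,0,0,1,0.8,0.16,0,0,0,0,1]'

```text
time: 72.8
ee_pos: [0.5719, -0.1102, 0.205]
tcp_rot: [180.0, 0.2, 94.3]
wrist_force: [0.0, 0.9, -2.7]
opening: 0.0456
grasp_force: 40.2
```

Call:
send_rows --moves '[0.8,0.16,0,0,0,0,1,0.68,0.12,0,0,0,0,1,0,0,0,0,0,0,1]'

```text
time: 73.18
ee_pos: [0.6088, -0.1031, 0.2042]
tcp_rot: [-180.0, 0.2, 94.3]
wrist_force: [-0.9, 0.5, -1.8]
opening: 0.0459
grasp_force: 40.3
```

Run:
```python
from h import *
o=bot.get_obs();print(o['ee_pos'],o['tcp_rot'],o['wrist_force'],o['opening'])
dz=o['ee_pos'][2]-.037
for a in('top','scene'):
    c=snap(a); lm(a,c,'jar_tan_mid',.048+dz,1)
    b=bot.trace(a,'slab_mid')[0]; print(a,b['p'],b['extent'])
```

```text
[ 0.60876086 -0.10311011  0.20418976] [-1.79978596e+02  1.69074342e-01  9.43059358e+01] [-0.85454851  0.50194579 -1.84477215] 0.04587449207079826
top jar_tan_mid 0.68 [416. 187.] [ 0.612 -0.102  0.215]
top 0.66 [318.4, 184.8, 438.0, 222.4]
scene jar_tan_mid 0.73 [414. 223.] [ 0.61  -0.106  0.215]
scene 0.92 [322.7, 196.4, 444.6, 279.6]
```

Call:
send_rows --moves '[0,0,-0.5,0,0,0,1,0,0,-0.4,0,0,0,1,0,0,-0.2,0,0,0,1,0,0,-0.06,0,0,0,1,0,0,0,0,0,0,1]'

```text
time: 74.1
ee_pos: [0.6082, -0.1033, 0.1754]
tcp_rot: [180.0, 0.2, 94.3]
wrist_force: [0.1, 0.2, -1.3]
opening: 0.046
grasp_force: 40.3
```

Call:
send_rows --moves '[0,0,-0.06,0,0,0,1,0,0,0,0,0,0,1]'

```text
time: 74.35
ee_pos: [0.6082, -0.1033, 0.1739]
tcp_rot: [180.0, 0.2, 94.3]
wrist_force: [0.5, -1.2, -2.3]
opening: 0.046
grasp_force: 40.3
```

Call:
send_rows --moves '[0,0,-0.05,0,0,0,1,0,0,0,0,0,0,1]'

```text
time: 74.6
ee_pos: [0.6083, -0.1033, 0.1732]
tcp_rot: [179.9, 0.2, 94.3]
wrist_force: [-0.6, 0.8, 3.5]
opening: 0.046
grasp_force: 40.6
```

Call:
send_rows --moves '[0,0,-0.04,0,0,0,1,0,0,0,0,0,0,1]'

```text
time: 74.85
ee_pos: [0.6084, -0.1034, 0.1732]
tcp_rot: [179.9, 0.2, 94.3]
wrist_force: [-2.8, 1.4, 8.4]
opening: 0.046
grasp_force: 41.1
```

Call:
send_rows --moves '[0,0,0.04,0,0,0,1,0,0,0,0,0,0,-0.3,0,0,0,0,0,0,-0.7,0,0,0,0,0,0,-1,0,0,0.5,0,0,0,-1,0,0,0.8,0,0,0,-1,0,0,0.8,0,0,0,-1,0,0,0.8,0,0,0,-1]'

```text
time: 75.85
ee_pos: [0.6082, -0.1033, 0.2467]
tcp_rot: [179.9, 0.2, 94.3]
wrist_force: [-0.1, 1.0, -0.5]
opening: 0.0851
grasp_force: 0.0
```

Call:
send_rows --moves '[0,0,0.8,0,0,0,-1,-0.4,0.4,0.4,0,0,0,-1,-0.4,0.9,0,0,0,0,-1,-0.4,0.9,0,0,0,0,-1,-0.4,0.9,0,0,0,0,-1,-0.4,0.9,0,0,0,0,-1,-0.4,0.9,0,0,0,0,-1,-0.4,0.9,0,0,0,0,-1]'

```text
time: 76.85
ee_pos: [0.537, 0.0432, 0.275]
tcp_rot: [-180.0, 0.2, 94.3]
wrist_force: [-0.3, -0.9, -0.5]
opening: 0.0852
grasp_force: 0.0
```

Call:
send_rows --moves '[-0.5,0.9,0,0,0,0,-1,-0.5,0.9,0,0,0,0,-1,-0.5,0.9,0,0,0,0,-1,-0.5,0.9,0,0,0,0,-1,-0.5,0.9,0,0,0,0,-1,-0.5,0.9,-0.8,0,0,0,-1,-0.5,0.9,-0.8,0,0,0,-1,-0.5,0.9,0,0,0,0,-1]'

```text
time: 77.85
ee_pos: [0.4362, 0.2225, 0.2334]
tcp_rot: [-179.9, 0.2, 94.3]
wrist_force: [-0.6, 0.1, 0.8]
opening: 0.0856
grasp_force: 0.0
```

Call:
send_rows --moves '[-0.4,0.5,0,0,0,0,-1,0,0,0,0,0,0,-1]'

```text
time: 78.1
ee_pos: [0.4274, 0.2348, 0.2354]
tcp_rot: [180.0, 0.2, 94.4]
wrist_force: [0.7, 0.0, -0.7]
opening: 0.0852
grasp_force: 0.0
```

Run:
```python
from h import *
o=bot.get_obs();print(o['ee_pos'],o['tcp_rot'],o['q'][5])
for a in('wrist','top','scene'):
    c=snap(a,'p_%s.png'%a); lm(a,c,'jar_pale_mid',.048,2); lm(a,c,'jar_tan_mid',.183,1)
    for r in bot.boxes_of(a,'jar_pale_mid')[:2]: print('box',r['p'],r['extent'])
```

```text
[0.42736774 0.23484345 0.2354171 ] [1.79964700e+02 1.65404446e-01 9.43800494e+01] 114.50576779870428
wrist jar_pale_mid 0.68 [398. 227.] [0.529 0.186 0.048]
wrist jar_pale_mid 0.63 [325. 157.] [0.434 0.264 0.048]
box 0.87 [300.6, 132.1, 346.8, 186.8]
box 0.59 [366.9, 189.5, 429.8, 254.4]
top jar_pale_mid 0.91 [283. 227.] [0.532 0.189 0.048]
top jar_pale_mid 0.5 [273. 146.] [0.736 0.22  0.048]
top jar_tan_mid 0.9 [414. 186.] [ 0.619 -0.106  0.183]
box 0.64 [273.3, 216.5, 295.6, 239.1]
scene jar_pale_mid 0.98 [231. 225.] [0.432 0.256 0.048]
scene jar_pale_mid 0.83 [282. 219.] [0.528 0.188 0.048]
scene jar_tan_mid 0.85 [413. 232.] [ 0.614 -0.106  0.183]
box 0.73 [216.0, 207.1, 245.6, 250.1]
box 0.6 [270.4, 199.5, 291.0, 236.4]
```

Run:
```python
from h import *
c=snap('wrist'); im=c['color']
print('col pale',im[140:180,310:338].mean((0,1)),'pink',im[200:245,375:420].mean((0,1)))
g=cv2.cvtColor(im,cv2.COLOR_RGB2GRAY)[115:205,280:365]
g=cv2.resize(g,None,fx=3,fy=3,interpolation=cv2.INTER_CUBIC)
C=cv2.HoughCircles(cv2.GaussianBlur(g,(7,7),0),cv2.HOUGH_GRADIENT,1,30,param1=80,param2=20,minRadius=36,maxRadius=85)
for x,y,r in (C[0][:4] if C is not None else []):
    p=(x/3+280,y/3+115); X=atz(c,p,.096); print(p,r/3,X)
```

```text
col pale [215.13392857 217.92142857 202.94285714] pink [182.37925926 139.2162963  143.56098765]
(np.float32(322.16666), np.float32(165.83333)) 21.1 [0.43063838 0.2606718  0.096     ]
```

Clear jar (not the pink one): cap at (322,166), world (0.4306, 0.2607), agreeing with the scene camera.

Call:
send_rows --moves '[0.12,0.52,0,0,0,0,-1,0,0.5,-0.4,0,0,0,-1,0,0,-0.9,0,0,0,-1,0,0,-0.9,0,0,0,-1,0,0,-0.9,0,0,0,-1,0,0,-0.9,0,0,0,-1,0,0,-0.9,0,0,0,-1,0,0,-0.9,0,0,0,-1]'

```text
time: 79.75
ee_pos: [0.4308, 0.2604, 0.0884]
tcp_rot: [-180.0, 0.2, 94.3]
wrist_force: [0.3, 0.7, 0.4]
opening: 0.0859
grasp_force: 0.0
```

Call:
send_rows --moves '[0,0,-0.9,0,0,0,-1,0,0,-0.9,0,0,0,-1,0,0,-0.3,0,0,0,-1,0,0,0,0,0,0,-0.5,0,0,0,0,0,0,0,0,0,0,0,0,0,1,0,0,0,0,0,0,1,0,0,0,0,0,0,1]'

```text
time: 80.75
ee_pos: [0.4317, 0.26, 0.0388]
tcp_rot: [179.9, 0.1, 94.3]
wrist_force: [-1.1, -0.6, 6.3]
opening: 0.0475
grasp_force: 39.9
```

Call:
send_rows --moves '[0,0,0.5,0,0,0,1,0,0,0.8,0,0,0,1,0,0,0.9,0,0,0,1,0,0,0.9,0,0,0,1,0,0,0.9,0,0,0,1,0,0,0.9,0,0,0,1,0,0,0.9,0,0,0,1,0,0,0.9,0,0,0,1]'

```text
time: 81.75
ee_pos: [0.4312, 0.2596, 0.2065]
tcp_rot: [180.0, 0.2, 94.3]
wrist_force: [0.4, -0.7, -1.4]
opening: 0.0479
grasp_force: 39.6
```

Call:
send_rows --moves '[0.55,-0.8,0,0,0,0,1,0.55,-0.8,0,0,0,0,1,0.55,-0.8,0,0,0,0,1,0.55,-0.8,0,0,0,0,1,0.55,-0.8,0,0,0,0,1,0.55,-0.8,0,0,0,0,1,0.55,-0.8,0,0,0,0,1,0.55,-0.8,0,0,0,0,1]'

```text
time: 82.75
ee_pos: [0.5416, 0.0989, 0.2058]
tcp_rot: [180.0, 0.2, 94.3]
wrist_force: [-0.2, 0.1, -0.0]
opening: 0.0477
grasp_force: 39.6
```

Call:
send_rows --moves '[0.55,-0.8,0,0,0,0,1,0.55,-0.8,0,0,0,0,1,0.55,-0.8,0,0,0,0,1,0.55,-0.8,0,0,0,0,1,0.15,-0.16,0,0,0,0,1,0,0,0,0,0,0,1]'

```text
time: 83.5
ee_pos: [0.6001, 0.0155, 0.2049]
tcp_rot: [-180.0, 0.2, 94.2]
wrist_force: [0.1, 0.3, -2.0]
opening: 0.0479
grasp_force: 39.6
```

Run:
```python
from h import *
o=bot.get_obs();print(o['ee_pos'],o['tcp_rot'],o['wrist_force'],o['opening'])
dz=o['ee_pos'][2]-.0375
for a in('top','scene'):
    c=snap(a,'q_%s.png'%a); lm(a,c,'jar_pale_mid',.048+dz,2); lm(a,c,'jar_tan_mid',.183,1)
```

```text
[0.60007772 0.01545577 0.20489624] [-1.79978518e+02  1.63092481e-01  9.42387117e+01] [ 0.08035519  0.26030516 -1.97071998] 0.047857447106209754
top jar_pale_mid 0.71 [285. 228.] [0.522 0.174 0.215]
scene jar_pale_mid 0.86 [360. 194.] [0.593 0.014 0.215]
scene jar_pale_mid 0.67 [282. 221.] [0.439 0.073 0.215]
```

Call:
send_rows --moves '[0.04,0,-0.5,0,0,0,1,0,0,-0.4,0,0,0,1,0,0,-0.2,0,0,0,1,0,0,-0.06,0,0,0,1,0,0,0,0,0,0,1]'

```text
time: 84.42
ee_pos: [0.601, 0.0157, 0.1761]
tcp_rot: [180.0, 0.2, 94.3]
wrist_force: [0.8, 0.4, -1.1]
opening: 0.048
grasp_force: 39.6
```

Call:
send_rows --moves '[0,0,-0.06,0,0,0,1,0,0,0,0,0,0,1]'

```text
time: 84.68
ee_pos: [0.601, 0.0157, 0.1746]
tcp_rot: [180.0, 0.2, 94.3]
wrist_force: [-0.3, -0.7, -1.6]
opening: 0.0477
grasp_force: 39.6
```

Call:
send_rows --moves '[0,0,-0.05,0,0,0,1,0,0,0,0,0,0,1]'

```text
time: 84.92
ee_pos: [0.6011, 0.0156, 0.1739]
tcp_rot: [179.9, 0.2, 94.3]
wrist_force: [0.3, -0.6, 3.5]
opening: 0.0477
grasp_force: 40.0
```

Call:
send_rows --moves '[0,0,0,0,0,0,0,0,0,0,0,0,0,-0.4,0,0,0,0,0,0,-0.8,0,0,0,0,0,0,-1,0,0,0.5,0,0,0,-1,0,0,0.8,0,0,0,-1,0,0,0.8,0,0,0,-1,0,0,0.8,0,0,0,-1]'

```text
time: 85.92
ee_pos: [0.601, 0.0157, 0.2474]
tcp_rot: [179.9, 0.2, 94.3]
wrist_force: [-1.1, -0.1, 0.5]
opening: 0.0855
grasp_force: 0.0
```

Call:
send_rows --moves '[0,0,0.9,0,0,0,-1,0,0,0.9,0,0,0,-1,-0.8,0,0.5,0,0,0,-1,-0.8,0,0,0,0,0,-1,-0.8,0,0,0,0,0,-1,-0.8,0,0,0,0,0,-1,-0.8,0,0,0,0,0,-1,0,0,0,0,0,0,-1]'

```text
time: 86.92
ee_pos: [0.5003, 0.0157, 0.3049]
tcp_rot: [179.9, 0.2, 94.3]
wrist_force: [-0.2, -0.4, 0.0]
opening: 0.0854
grasp_force: 0.0
```

Run:
```python
from h import *
o=bot.get_obs();print(o['ee_pos'],o['wrist_force'])
th=np.radians(4.2);R2=np.array([[-np.sin(th),np.cos(th)],[-np.cos(th),-np.sin(th)]])
for a in('wrist','top','scene'):
    c=snap(a,'f_%s.png'%a)
    for q in('jar_pale_mid','jar_tan_mid'):
        for r in bot.landmark_of(a,q)[:2]:
            X=atz(c,r['pixel'],.183); print(a,q,round(r['p'],2),np.round(X,3),'slab-frame',np.round(R2@(X[:2]-[.6046,-.0437]),3))
    for q,z in(('rod_foot',0),('rod_grip',.125),('slab_mid',.135),('mug',0),('tumbler',0),('timer',0)): lm(a,c,q,z,1)
    for q in('jar_pale_mid','jar_tan_mid'):
        for r in bot.boxes_of(a,q)[:2]: print(a,'box',q,round(r['p'],2),r['extent'])
    for y in(-.06,.06):
        ctr=np.array([.6046-np.sin(th)*y,-.0437+np.cos(th)*y])
        e=np.array([np.cos(th),np.sin(th)]);f=np.array([-np.sin(th),np.cos(th)])
        B=[[*(ctr+.023*(i*e+j*f)),z] for i in(-1,1) for j in(-1,1) for z in(.135,.231)]
        p=proj(c,B); print(a,'expect box',y,np.round([*p.min(0),*p.max(0)]))
```

```text
[0.50032028 0.01567206 0.30491926] [-0.19267407 -0.41368792  0.02751352]
wrist jar_pale_mid 0.81 [0.516 0.158 0.183] slab-frame [0.207 0.074]
wrist jar_pale_mid 0.69 [0.605 0.017 0.183] slab-frame [ 0.061 -0.005]
wrist rod_foot 0.7 [421.  23.] [ 0.626  0.216 -0.   ]
wrist rod_grip 0.59 [420.  20.] [0.588 0.184 0.125]
wrist slab_mid 0.62 [399. 234.] [ 0.599 -0.036  0.135]
wrist mug 0.85 [452. 247.] [ 0.737 -0.107  0.   ]
wrist tumbler 0.66 [514. 125.] [0.786 0.095 0.   ]
wrist timer 0.9 [512.  17.] [0.745 0.232 0.   ]
wrist box jar_pale_mid 0.66 [324.7, 2.5, 377.1, 58.2]
wrist box jar_pale_mid 0.62 [389.6, 166.8, 469.4, 243.2]
wrist box jar_tan_mid 0.8 [377.4, 269.9, 419.6, 351.9]
wrist expect box -0.06 [378. 269. 454. 364.]
wrist expect box 0.06 [385. 170. 477. 248.]
top jar_pale_mid 0.82 [0.519 0.171 0.183] slab-frame [0.221 0.069]
top jar_pale_mid 0.42 [0.593 0.013 0.183] slab-frame [0.058 0.007]
top rod_foot 0.59 [335. 266.] [0.436 0.058 0.   ]
top rod_grip 0.6 [270. 184.] [0.628 0.217 0.125]
top mug 0.7 [398. 154.] [ 0.732 -0.106  0.   ]
top tumbler 0.68 [270. 184.] [0.646 0.228 
[... 332 characters left out ...]
_mid 0.78 [0.602 0.009 0.183] slab-frame [ 0.053 -0.001]
scene jar_tan_mid 0.56 [ 0.609 -0.106  0.183] slab-frame [-0.062  0.   ]
scene rod_foot 0.75 [346. 224.] [ 0.652  0.099 -0.   ]
scene rod_grip 0.42 [333. 175.] [0.66  0.151 0.125]
scene slab_mid 0.74 [380. 237.] [ 0.592 -0.047  0.135]
scene mug 0.91 [435. 256.] [ 0.726 -0.114  0.   ]
scene tumbler 0.71 [378. 196.] [0.776 0.102 0.   ]
scene timer 0.69 [335. 173.] [0.757 0.238 0.   ]
scene box jar_pale_mid 0.88 [270.7, 201.7, 293.2, 236.2]
scene box jar_pale_mid 0.73 [348.2, 180.0, 378.0, 227.1]
scene box jar_tan_mid 0.94 [394.1, 208.7, 422.1, 261.2]
scene expect box -0.06 [391. 204. 431. 261.]
scene expect box 0.06 [344. 175. 379. 230.]
```

Everything is where it should be (jars upright within a few mm of the midline, rod standing, bystanders unmoved). Handing in.

```bash
python3 -c "
from workcell import bot
print(bot.job_done())"
```

```text
the job is handed in; nothing more can be done
None
```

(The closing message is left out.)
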